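Set out a power supply's parts on its chassis

ROBOT

A 7-joint arm with a two-finger parallel gripper is mounted at the origin on a cart in front of the work surface, level with it; the furniture and walls round the work are solid. World frame = base frame: x ahead of the robot, y to its left, z up, the work surface at z = 0. Lengths are in mm, angles in rad, forces in N, time in s.
With the tool pointing down it reaches from about 400 to 875 mm from the base axis. Payload 4.4 kg.
Tool frame: the origin (TCP) lies between the finger pads; the fingertips stand 11 mm ahead of it and the grasp point (between the pads) lies 8 mm behind it; y points along the fingers, x is the direction in which the jaws open and shut, and the axes are right-handed (so a half turn about y gives the same grasp; the last joint's range is limited). The gripper opens to 85 mm and grips with 20 to 120 N. Pads are 22 mm wide; open, the fingers measure 114 mm over their backs; the gripper's body (76 mm by 85 mm) begins 54 mm behind the grasp point. The pads swing forward as they close: fully open they stand 13 mm farther back than shut.
Start: joints at [1.154, 0.628, 0.038, 1.517, -0.027, 0.996, -0.02], TCP at [223.4, -610.418, 242.313] pointing down, gripper open.
Joint ranges: [-3.06, 3.06], [-0.37, 2.12], [-1.25, 1.32], [0.18, 2.47], [-1.1, 4.24], [0.23, 1.98], [-2.94, 2.94]. Speed limits (rad/s): [2.57, 2.57, 3.14, 3.14, 3.14, 3.14, 3.14].

INTERFACE

Orientations are given as [roll, pitch, yaw] about the fixed x, y, z axes, in that order (R = Rz(yaw) Ry(pitch) Rx(roll)).
In Python, from cell import * gives the robot as it stands.
- The arm moves only by the shell command python3 -m jog 'ROWS'. ROWS is JSON, a list of rows, each an object of numbers: "x", "y", "z": the shift along the tool's x, y, z in mm; "ax", "ay", "az": the turn, a rotation vector about the tool's x, y, z in rad; "grip": the finger opening in mm, from 0 to 85.4. In form: [{"x": .., "y": .., "z": .., "ax": .., "ay": .., "az": .., "grip": ..}, ...]. A call has 1 to 5 rows; each row is the pose to reach, as a shift and turn from the pose commanded when the call began, along the tool's axes at that moment; what a row does not reach only later rows make up. A row lasts 1/10 s, in which the tool goes at most 50 mm and 8.59 degrees, less where a joint would pass 70% of its speed; a pose out of reach is approached as far as the arm can. A call with a gripper value outside its range is refused whole. The fingers move at their own pace and stop on an object; the grip force is fixed at half the most. Time passes only in rows, so rows that repeat a pose let the fingers close. It gives the time, the measured TCP pose, the force and the opening at its end, in the units of the state.
- read_state(): the state, without advancing time (a new reading comes with each control period).
- get_image(name): name is "scene" or "top" or "wrist"; returns a dict with "color" (384x512x3 uint8, red, green, blue), "vfov" (degrees; the focal length in pixels is half the picture's height over the tangent of half this angle, whatever the lens; pixels are square), "cx", "cy" (the principal point, pixels), "camera_from_world" (4x4, takes a point from world to camera coordinates). Camera axes: x right, y down, z forward; pixel columns grow to the right and rows downward; lengths in mm; the calibration is good to about 2 mm. The wrist camera is an equidistant fisheye: a pixel r from the principal point sees the ray r / f radians off the axis. A picture is of the moment at which its call begins. There is no depth.
- finish_job(): hands the job in, once; it reports no verdict.
The state is a dict: "clock": time; "qpos": joint angles; "qd": joint speeds; "tau": joint torques, N m; "eef_pos": TCP position; "tool_rot": TCP orientation; "force": force on the tool from outside, world axes, zero at the start; "torque": the same for the moment, N m; "width": finger opening in mm.
Only numpy, scipy, OpenCV 4.12 (cv2) and the standard library are available. Lean on these libraries where they do the work, as an engineer would, in place of code of your own. Each camera call takes 0.05 s, during which the arm holds its last target.

TASK

Set out the parts of the power supply on its chassis, ready for bolting down: the rubber pad flat on the chassis over the tall centre stud, the ring-shaped transformer on top of the pad, and the round metal clamp plate on top of the transformer, all threaded on the stud. Put the square rectifier over the screw on top of the heat sink, lying flat and lined up square with it. Stand the big brown capacitor upright in the clip on the far side of the transformer from the heat sink, where it stays cool, pushed down onto the chassis.

Things in the scene. Friction and masses are not known exactly. Their poses are not given: they have to be found in the camera images.
- chassis: Fixed grey steel base, 110 (x) x 260 (y) x 22 mm high, flat top. Origin: under its middle, on the bench, on the axis of the upright threaded stud (8 mm thick, rising 40 mm above the top, to 62 mm above the bench). Along its y line: stud at 0, a clip at +60 and at -60, and at +103 and -103 the heat sink and a black terminal strip (16 mm high), either way round.
- heatsink: Fixed dark finned block on one end of the chassis, 64 (x) x 40 (y) x 24 mm high, flat top, its axes along those of the chassis. Origin: centre of its underside, on the chassis top. From the middle of its top rises a screw 5 mm thick, 14 mm high. Two low screw heads (6 mm wide, 1.4 mm) lie at x = +26 and -26.
- clip_a: Fixed metal ring clip on the chassis for a capacitor, open at the top, inside 31 mm across, outside 35, 15 mm high; a pinch screw sticks out at its +x side to 26 mm from the axis, feet to 29 mm on both x sides. Origin: on its axis, on the chassis top, which is its floor. It stands at y = +60 on the chassis.
- clip_b: The other clip, the same as clip_a, at y = -60 on the chassis.
- pad_center (a point): Centre of the black rubber pad, a flat ring 54 mm across and 5 mm thick with a 16 mm hole, lying flat on the bench; 2.5 mm above its underside. z is its axis.
- toroid_center (a point): Centre of the ring-shaped transformer wound with brown copper wire: 62 mm across, 22 mm high, 20 mm hole, about 0.35 kg, lying flat on the bench; 11 mm above its underside. z is its axis.
- plate_center (a point): Centre of the round bright-metal clamp plate: 46 mm across, rim 4 mm thick, with a raised middle 29 mm across, 7 mm high in all, and a 12 mm hole; lying flat on the bench, raised side up as it shall stay; the point is 3.5 mm above its underside. z is its axis.
- rectifier_center (a point): Centre of the body of the bridge rectifier: a dark square block 30 x 30 x 10 mm with an upright 9 mm hole through its middle and four flat terminals standing 10 mm up from its top, near the corners (within 13 mm of the axis in x and y); 5 mm above its underside. x and y run along its sides, z up.
- capacitor_center (a point): Centre of the big brown capacitor, an upright cylinder 25 mm across and 36 mm high, standing on the bench; 18 mm above its underside. z is its axis. (The small black capacitor on the mat is not part of the job.)
Not all that is in view belongs to the job. Of the things like the part that bears toroid_center, leave any that is blue, pink or purple; of the rest the larger one is meant.

How it is judged (in metres and radians):
At the end, for the whole second after the job is handed in: On the stud, upward: pad, transformer, plate, within 6, 8, 4 mm of its axis; rectifier on the heat sink, within 4 mm of its screw, square to 12 deg; capacitor in the clip over 120 mm from the heat sink, within 5 mm; each seated (height to 2.5 mm, capacitor 3), tilt under 0.08 rad, at rest (horizontal distance between pad_center and chassis below 0.006 m and z of pad_center in the frame of chassis between 0.022 and 0.027 m and angle between each of pad_center, toroid_center, plate_center, rectifier_center, capacitor_center's own z axis and vertical below 0.08 rad and horizontal distance between toroid_center and chassis below 0.008 m and z of toroid_center in the frame of chassis between 0.0355 and 0.0405 m and horizontal distance between plate_center and chassis below 0.004 m and z of plate_center in the frame of chassis between 0.05 and 0.055 m and horizontal distance between rectifier_center and heatsink below 0.004 m and z of rectifier_center in the frame of heatsink between 0.0265 and 0.0315 m and (angle between the x axis of rectifier_center and the x axis of heatsink, either way round below 0.21 rad or angle between the x axis of rectifier_center and the y axis of heatsink, either way round below 0.21 rad) and (horizontal distance between capacitor_center and clip_a below 0.005 m or horizontal distance between capacitor_center and clip_b below 0.005 m) and horizontal distance between capacitor_center and heatsink above 0.12 m and z of capacitor_center in the frame of chassis between 0.037 and 0.043 m and linear speed of each of pad, toroid, plate, rectifier, capacitor below 0.02 m/s); the robot touches nothing.
It also fails if it takes over 102 s, if anything falls off the work surface, if the arm or the gripper's body presses on something with over 40 N, if the wrist force passes 120 N, or if a joint passes its speed limit or range.

## Working session

There is one attempt and no reset: what is moved stays moved. The work goes in short steps, Python scripts to look and compute and a shell command to move; the robot and the scene stay as the last step left them, time stands still between calls to the robot, and variables do not carry over. Pictures are saved under pics/ and viewed, and the job is handed in when it is done.

```bash
ls; mkdir -p pics; python3 - <<'E'
from cell import *
import cv2,json
s=read_state();print(s)
for n in ["scene","top","wrist"]:
    i=get_image(n);cv2.imwrite(f"pics/{n}0.png",i["color"][:,:,::-1])
    print(n,i["vfov"],i["cx"],i["cy"],i["camera_from_world"])
E
```

```text
pics
{'clock': 0.0, 'qpos': array([ 1.15422703,  0.62934569,  0.03842723,  1.51843642, -0.02701593,
        0.996307  , -0.02000666]), 'qd': array([ 0.00025237,  0.00084349, -0.00034866, -0.0007215 , -0.00029113,
       -0.00076356, -0.00090918]), 'tau': array([-1.44388039e-03, -5.63405585e+01,  1.22609507e+00, -1.93451393e+01,
        1.11479365e-02,  1.04297628e-02,  1.14414600e-06]), 'eef_pos': array([ 223.16954216, -609.80097284,  241.36721971]), 'tool_rot': array([-1.57080201,  0.00197906, -1.220032  ]), 'force': array([0.467752  , 0.61190783, 0.25743914]), 'torque': array([ 0.02852641, -0.03647821,  0.03081967]), 'width': 85.68516373158887}
scene 42.469532318441765 257.90934121682227 191.77707198634994 [[-5.84016565e-01 -8.11669154e-01  1.08552162e-02  3.86573652e+02]
 [-4.49129349e-01  3.11962842e-01 -8.37234742e-01  1.90008313e+02]
 [ 6.76171191e-01 -4.93834354e-01 -5.46735906e-01  1.13151580e+03]
 [ 0.00000000e+00  0.00000000e+00  0.00000000e+00  1.00000000e+00]]
top 55.951956144521155 257.5219465478362 185.9712564709563 [[ 2.49989170e-02 -9.99686665e-01 -1.27490032e-03  1.65770578e+02]
 [-9.97037621e-01 -2.48398389e-02 -7.27939853e-02  4.31574764e+02]
 [ 7.27395081e-02  3.09089438e-03 -9.97346184e-01  1.06729257e+03]
 [ 0.00000000e+00  0.00000000e+00  0.00000000e+00  1.00000000e+00]]
wrist 65.70646984690485 254.38561606383885 185.84272041386743 [[ 3.44212329e-01 -9.38891327e-01 -9.74499542e-04 -6.48247102e+02]
 [-9.06458006e-01 -3.32591857e-01  2.60224018e-01 -3.46158630e+01]
 [-2.44646184e-01 -8.86889723e-02 -9.65547778e-01  3.77136960e+02]
 [ 0.00000000e+00  0.00000000e+00  0.00000000e+00  1.00000000e+00]]
```

View pictures.

View pics/scene0.png

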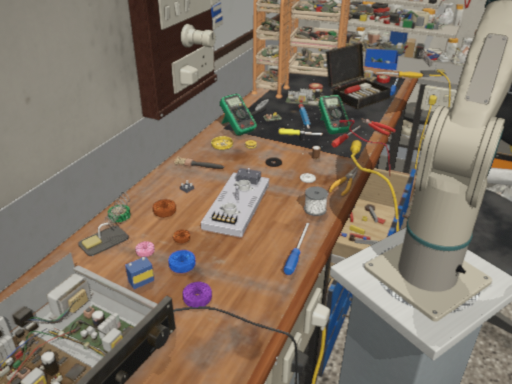

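View pics/top0.png

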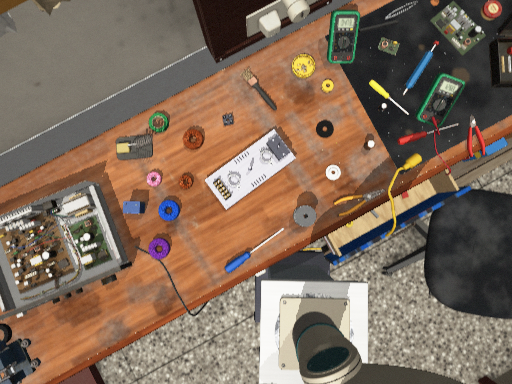

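View pics/wrist0.png

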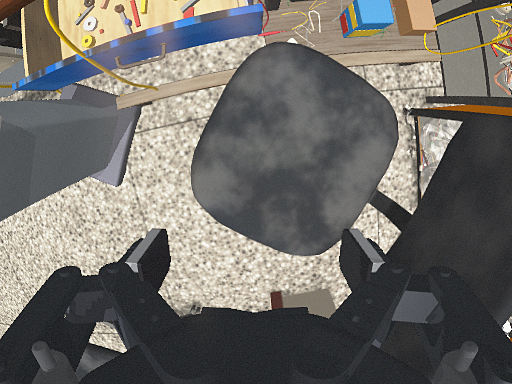

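```bash
python3 - <<'E'
import cv2
a=cv2.imread("pics/top0.png");s=cv2.imread("pics/scene0.png")
c=a[95:235,110:400];cv2.imwrite("pics/topc0.png",cv2.resize(c,None,fx=2.75,fy=2.75,interpolation=cv2.INTER_CUBIC))
c=s[125:315,70:350];cv2.imwrite("pics/scenec0.png",cv2.resize(c,None,fx=2.8,fy=2.8,interpolation=cv2.INTER_CUBIC))
E
```

```text
(no output)
```

View pics/topc0.png

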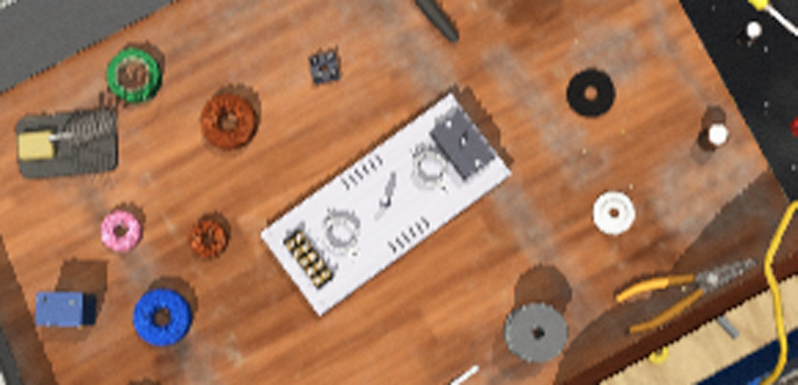

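View pics/scenec0.png

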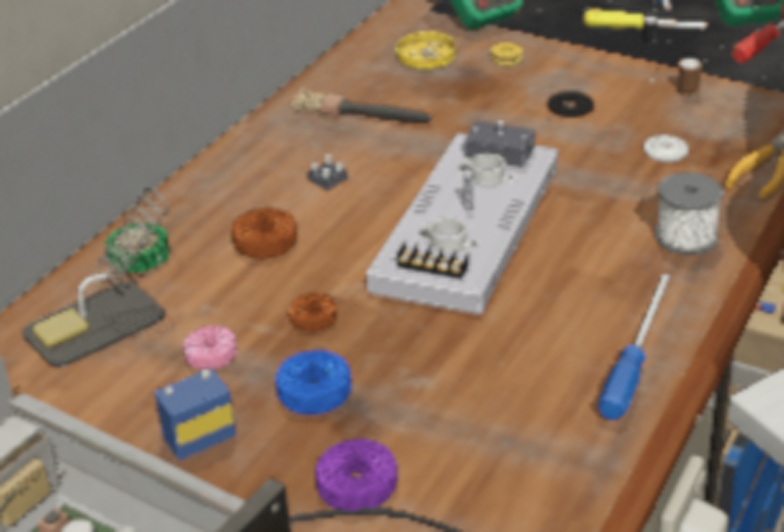

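```bash
cat > h.py <<'E'
import numpy as np, cv2, json
from cell import *
def grab(n,tag):
    i=get_image(n); cv2.imwrite(f"pics/{tag}.png",i["color"][:,:,::-1])
    np.savez(f"pics/{tag}.npz",**{k:i[k] for k in i}); return i
def load(tag):
    d=np.load(f"pics/{tag}.npz"); return {k:d[k] for k in d}
def ray(i,px,fish=False):
    px=np.atleast_2d(px).astype(float)
    f=192/np.tan(np.radians(float(i["vfov"]))/2)
    u=px-[float(i["cx"]),float(i["cy"])]
    if fish:
        r=np.hypot(*u.T); th=r/f; s=np.where(r>1e-9,np.sin(th)/np.maximum(r,1e-9),1/f)
        d=np.c_[u*s[:,None],np.cos(th)]
    else: d=np.c_[u/f,np.ones(len(u))]
    d/=np.linalg.norm(d,axis=1)[:,None]
    T=i["camera_from_world"]; R=T[:3,:3]; c=-R.T@T[:3,3]
    return c,d@R
def onz(i,px,z,fish=False):
    c,d=ray(i,px,fish); return c+d*((z-c[2])/d[:,2])[:,None]
def tri(obs):  # list of (i,px,fish)
    A=np.zeros((3,3));b=np.zeros(3)
    L=[]
    for i,px,fi in obs:
        c,d=ray(i,px,fi); d=d[0]; P=np.eye(3)-np.outer(d,d); A+=P;b+=P@c; L.append((c,P))
    x=np.linalg.solve(A,b); return x,[round(float(np.linalg.norm(P@(x-c))),1) for c,P in L]
def proj(i,X,fish=False):
    X=np.atleast_2d(X);T=i["camera_from_world"];p=X@T[:3,:3].T+T[:3,3]
    f=192/np.tan(np.radians(float(i["vfov"]))/2);c=np.array([float(i["cx"]),float(i["cy"])])
    if fish:
        r=np.hypot(p[:,0],p[:,1]);th=np.arctan2(r,p[:,2]);return c+p[:,:2]*(f*th/np.maximum(r,1e-9))[:,None]
    return c+f*p[:,:2]/p[:,2:]
def go(x=None,y=None,z=None,jaw=None):
    """moves needed (tool axes) from measured pose to world TCP target; jaw = world angle of tool x (deg, mod 180)"""
    s=read_state();p=s["eef_pos"];yaw=s["tool_rot"][2]
    from scipy.spatial.transform import Rotation as R
    M=R.from_euler("xyz",s["tool_rot"]).as_matrix()
    t=np.array([p[0] if x is None else x,p[1] if y is None else y,p[2] if z is None else z])
    d=M.T@(t-p); out=dict(zip("xyz",np.round(d,1)))
    if jaw is not None:
        e=(np.degrees(yaw)-jaw+90)%180-90   # need yaw decrease by e; +ay (about down) decreases yaw
        out["ay"]=round(np.radians(e),3)
    print("from",np.round(p,1),"yawdeg",round(np.degrees(yaw),1),"tool_rot",np.round(s["tool_rot"],3),"move",out,"q",np.round(s["qpos"],2),"F",np.round(s["force"],1),"t",s["clock"],"w",s["width"])
E
python3 - <<'E'
from h import *
t=grab("top","t0");s=grab("scene","s0")
import itertools
# colour masks: report blobs
def blobs(im,mask,lo=20):
    n,l,st,c=cv2.connectedComponentsWithStats(mask.astype(np.uint8));return [(np.round(c[k],1).tolist(),st[k].tolist()) for k in range(1,n) if st[k][4]>lo]
for n,i in(("t",t),("s",s)):
    h=cv2.cvtColor(i["color"],cv2.COLOR_RGB2HSV);H,S,V=[h[...,k].astype(int) for k in range(3)]
    print(n,"copper",blobs(i,((H<12)&(S>170)&(V>60))&(V<190),40))
    print(n,"white",blobs(i,(S<40)&(V>190),30))
    print(n,"black",blobs(i,(V<50),60))
E
```

```text
t copper [([300.8, 99.7], [295, 95, 12, 10, 58]), ([497.8, 135.7], [484, 125, 28, 22, 200]), ([433.5, 170.5], [391, 127, 81, 70, 606]), ([477.1, 144.0], [472, 126, 11, 27, 104]), ([192.7, 138.9], [183, 129, 21, 21, 306]), ([413.1, 136.8], [397, 132, 30, 13, 129]), ([184.9, 182.0], [176, 173, 18, 18, 165]), ([283.8, 254.0], [186, 194, 203, 117, 1374]), ([117.5, 346.2], [46, 307, 141, 77, 1009])]
t white [([262.9, 8.4], [246, 0, 35, 18, 57]), ([295.3, 6.4], [284, 0, 22, 17, 217]), ([270.1, 20.8], [259, 11, 21, 20, 273]), ([343.6, 22.7], [338, 19, 12, 8, 59]), ([455.2, 24.0], [451, 20, 9, 9, 41]), ([447.9, 86.5], [440, 81, 18, 12, 102]), ([398.1, 105.4], [389, 97, 20, 18, 44]), ([247.7, 170.8], [205, 129, 91, 81, 2380]), ([370.5, 143.4], [368, 140, 6, 7, 33]), ([332.7, 171.9], [326, 165, 15, 15, 171]), ([103.2, 221.4], [89, 186, 31, 73, 397]), ([73.8, 205.1], [58, 196, 31, 19, 250]), ([14.4, 215.6], [0, 208, 31, 16, 107]), ([77.0, 219.2], [71, 216, 15, 7, 32]), ([22.5, 224.5], [13, 221, 21, 9, 81]), ([267.1, 239.7], [251, 228, 33, 25, 70]), ([85.1, 236.9], [80, 233, 10, 8, 49]), ([72.9,
[... 2740 characters left out ...]
7], [331, 44, 32, 37, 579]), ([328.3, 72.7], [321, 52, 17, 37, 159]), ([363.3, 95.2], [332, 80, 58, 30, 556]), ([164.2, 99.5], [158, 90, 20, 19, 106]), ([412.5, 116.2], [398, 95, 26, 33, 167]), ([506.6, 118.5], [497, 94, 15, 51, 453]), ([283.8, 132.7], [249, 109, 81, 39, 774]), ([316.6, 121.1], [310, 113, 15, 15, 125]), ([354.4, 115.1], [347, 112, 17, 7, 66]), ([393.2, 151.1], [390, 138, 10, 30, 115]), ([491.6, 214.1], [484, 209, 17, 11, 70]), ([504.0, 237.2], [494, 223, 18, 27, 310]), ([325.0, 282.0], [322, 259, 7, 45, 100]), ([135.5, 350.2], [87, 301, 88, 83, 2132]), ([23.4, 319.2], [14, 312, 19, 15, 119]), ([309.1, 358.3], [293, 327, 28, 57, 645]), ([51.3, 368.0], [44, 360, 14, 15, 132])]
```

```bash
python3 - <<'E'
from h import *
t=load("t0");s=load("s0")
P=dict(pad=((324.4,128.8),(273.5,161.7),5),plate=((332.7,171.9),(307.4,177.4),5),toroid=((192.7,138),(163.8,207.5),16),rect=((228.5,119),(186.5,187.5),8),cap=((370.5,143.4),(316,147.5),36),small=((185.5,182),(181.6,236),10))
for k,(a,b,z) in P.items():
    x,r=tri([(t,a,False),(s,b,False)]); print(k,np.round(x,1),r,"top@z",np.round(onz(t,a,z)[0],1),"scene@z",np.round(onz(s,b,z)[0],1), "reach",round(np.hypot(*x[:2])))
# chassis corners in top
i=t
m=cv2.cvtColor(i["color"],cv2.COLOR_RGB2HSV);mk=((m[...,1]<60)&(m[...,2]>120)).astype(np.uint8);mk=mk[120:215,200:300]
n,l,st,c=cv2.connectedComponentsWithStats(mk);k=1+np.argmax(st[1:,4]);pts=np.argwhere(l==k)[:,::-1]+[200,120]
box=cv2.boxPoints(cv2.minAreaRect(pts.astype(np.float32)));print(box);w=onz(t,box,22);print(np.round(w,1));
for a,b in((0,1),(1,2)):
  d=w[b]-w[a];print(np.linalg.norm(d),np.degrees(np.arctan2(d[1],d[0])))
print(w.mean(0)); go()
E
```

```text
pad [609.2 -23.3   4.3] [0.7, 0.7] top@z [608.6 -23.8   5. ] scene@z [608.7 -22.    5. ] reach 610
plate [477.2 -50.2   3.6] [0.7, 0.7] top@z [476.6 -50.5   5. ] scene@z [475.9 -48.    5. ] reach 480
toroid [568.9 377.2  12. ] [0.3, 0.3] top@z [567.9 376.2  16. ] scene@z [563.7 379.8  16. ] reach 683
rect [633.3 272.2   3. ] [1.6, 1.6] top@z [631.1 270.4   8. ] scene@z [627.6 276.7   8. ] reach 689
cap [ 561.  -154.7   36.1] [0.6, 0.6] top@z [ 560.7 -155.3   36. ] scene@z [ 561.5 -154.4   36. ] reach 582
small [435.  395.1   9.6] [1.2, 1.2] top@z [434.3 393.9  10. ] scene@z [435.5 396.1  10. ] reach 588
[[203.73251 179.56552]
 [273.79712 127.93897]
 [295.8905  157.92282]
 [225.8259  209.54938]]
[[442.  337.4  22. ]
 [603.4 131.8  22. ]
 [513.9  63.7  22. ]
 [354.4 268.7  22. ]]
261.3826206753181 -51.863857637756894
112.4759737980303 -142.70811270694756
[478.45375146 200.38696142  22.        ]
from [ 223.3 -610.1  241.9] yawdeg -69.9 tool_rot [-1.571e+00  1.000e-03 -1.220e+00] move {'x': np.float64(0.0), 'y': np.float64(0.0), 'z': np.float64(0.0)} q [ 1.15  0.63  0.04  1.52 -0.03  1.   -0.02] F [ 0.9 -0.  -0.6] t 0.25 w 85.61967979626601
```

```bash
python3 - <<'E'
from h import *
go(520,-60,260,38)
s=read_state()
print(s["tool_rot"])
i=get_image("wrist");T=i["camera_from_world"];print(-T[:3,:3].T@T[:3,3]-s["eef_pos"])
E
```

```text
from [ 223.3 -610.1  241.9] yawdeg -69.9 tool_rot [-1.571e+00  1.000e-03 -1.220e+00] move {'x': np.float64(-414.7), 'y': np.float64(-17.8), 'z': np.float64(467.7), 'ay': np.float64(1.258)} q [ 1.15  0.63  0.04  1.52 -0.03  1.   -0.02] F [ 0.9 -0.  -0.6] t 0.25 w 85.61967979626601
[-1.57081339e+00  8.96855184e-04 -1.21996437e+00]
[ 60.77643091  23.28336414 131.03797933]
```

```bash
R='x'; python3 -m jog '[{"x":-415,"y":-18,"z":468,"ay":-1.885},{"x":-415,"y":-18,"z":468,"ay":-1.885},{"x":-415,"y":-18,"z":468,"ay":-1.885},{"x":-415,"y":-18,"z":468,"ay":-1.885},{"x":-415,"y":-18,"z":468,"ay":-1.885}]'; python3 -c "
from h import *
go(520,-60,260,38)"
```

```text
from [ 223.3 -610.2  242. ] yawdeg -69.9 tool_rot [-1.571e+00  1.000e-03 -1.220e+00] move {'x': np.float64(-414.8), 'y': np.float64(-17.7), 'z': np.float64(467.7), 'ay': np.float64(1.258)} q [ 1.15  0.63  0.04  1.52 -0.03  1.   -0.02] F [-0.9 -0.4 -0.5] t 0.3 w 85.42551364909222$[0]: bad value
```

```bash
python3 -m jog '[{"x":-415,"y":-18,"z":468,"ax":0,"ay":-1.885,"az":0,"grip":85},{"x":-415,"y":-18,"z":468,"ax":0,"ay":-1.885,"az":0,"grip":85},{"x":-415,"y":-18,"z":468,"ax":0,"ay":-1.885,"az":0,"grip":85},{"x":-415,"y":-18,"z":468,"ax":0,"ay":-1.885,"az":0,"grip":85},{"x":-415,"y":-18,"z":468,"ax":0,"ay":-1.885,"az":0,"grip":85}]'; python3 -c "
from h import *
go(520,-60,260,38)"
```

```text
clock: 0.8
eef_pos: [342.7, -388.7, 249.8]
tool_rot: [-1.571, -0.001, -0.464]
force: [1.2, 0.1, 0.9]
width: 84.8
from [ 342.7 -388.7  249.8] yawdeg -26.6 tool_rot [-1.571e+00 -1.000e-03 -4.640e-01] move {'x': np.float64(11.4), 'y': np.float64(-10.3), 'z': np.float64(373.3), 'ay': np.float64(-1.127)} q [ 0.92  0.43 -0.18  1.87  0.1   0.85  0.22] F [1.2 0.1 0.9] t 0.8 w 84.83554086435713
```

```bash
python3 -m jog '[{"x":11,"y":-10,"z":373,"ax":0,"ay":-1.127,"az":0,"grip":85},{"x":11,"y":-10,"z":373,"ax":0,"ay":-1.127,"az":0,"grip":85},{"x":11,"y":-10,"z":373,"ax":0,"ay":-1.127,"az":0,"grip":85},{"x":11,"y":-10,"z":373,"ax":0,"ay":-1.127,"az":0,"grip":85},{"x":11,"y":-10,"z":373,"ax":0,"ay":-1.127,"az":0,"grip":85}]'; python3 -c "
from h import *
go(520,-60,260,38)"
```

```text
clock: 1.3
eef_pos: [462.4, -169.4, 256.6]
tool_rot: [-1.572, -0.001, 0.286]
force: [0.4, -0.3, -0.4]
width: 85.0
from [ 462.4 -169.4  256.6] yawdeg 16.4 tool_rot [-1.572e+00 -1.000e-03  2.860e-01] move {'x': np.float64(86.1), 'y': np.float64(-3.4), 'z': np.float64(88.8), 'ay': np.float64(-0.377)} q [ 0.6   0.41 -0.42  1.92  0.22  0.85  0.35] F [ 0.4 -0.3 -0.4] t 1.3 w 84.99752588645255
```

```bash
python3 -m jog '[{"x":86,"y":-3,"z":89,"ax":0,"ay":-0.377,"az":0,"grip":85},{"x":86,"y":-3,"z":89,"ax":0,"ay":-0.377,"az":0,"grip":85},{"x":86,"y":-3,"z":89,"ax":0,"ay":-0.377,"az":0,"grip":85},{"x":86,"y":-3,"z":89,"ax":0,"ay":-0.377,"az":0,"grip":85}]'; python3 -c "
from h import *
go(520,-60,260,38)
grab('wrist','w1')"
```

```text
clock: 1.7
eef_pos: [521.6, -57.0, 259.7]
tool_rot: [-1.57, -0.004, 0.665]
force: [0.5, 0.1, 0.4]
width: 85.0
from [521.6 -57.  259.7] yawdeg 38.1 tool_rot [-1.57  -0.004  0.665] move {'x': np.float64(-3.1), 'y': np.float64(-0.4), 'z': np.float64(-1.4), 'ay': np.float64(0.002)} q [ 0.42  0.47 -0.53  1.84  0.29  0.91  0.42] F [0.5 0.1 0.4] t 1.7 w 85.0277394505818
```

View pics/w1.png

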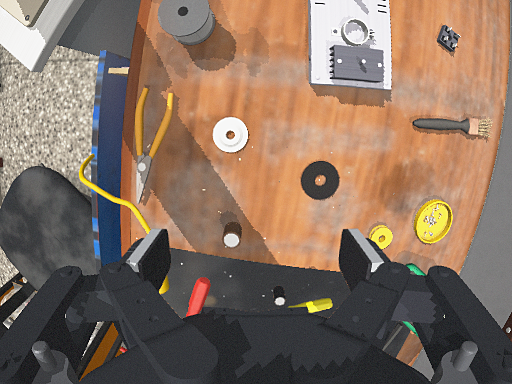

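```bash
python3 - <<'E'
from h import *
w=load("w1");t=load("t0");s=load("s0")
h=cv2.cvtColor(w["color"],cv2.COLOR_RGB2HSV);S=h[...,1].astype(int);V=h[...,2].astype(int)
def blob(mk,x0,y0,x1,y1):
    m=np.zeros(mk.shape,np.uint8);m[y0:y1,x0:x1]=mk[y0:y1,x0:x1]
    n,l,st,c=cv2.connectedComponentsWithStats(m);k=1+np.argmax(st[1:,4])
    cn=max(cv2.findContours((l==k).astype(np.uint8),0,cv2.CHAIN_APPROX_NONE)[0],key=cv2.contourArea)
    e=cv2.fitEllipse(cn); return c[k],e,cn
c,e,cn=blob(V<70,290,150,350,210);print("pad",c,e)
wp=onz(w,cn[:,0],5,True);(x,y),r=cv2.minEnclosingCircle(wp[:,:2].astype(np.float32));print(x,y,r,wp.mean(0))
c2,e2,cn2=blob((V>170)&(S<60),205,110,260,160);print("plate",c2,e2)
wp=onz(w,cn2[:,0],4,True);(x,y),r=cv2.minEnclosingCircle(wp[:,:2].astype(np.float32));print(x,y,r)
print("pad tri",tri([(w,e[0],True),(t,(324.4,128.8),0),(s,(273.5,161.7),0)]),tri([(w,e[0],True),(t,(324.4,128.8),0)]))
print("plate tri",tri([(w,e2[0],True),(t,(332.7,171.9),0),(s,(307.4,177.4),0)]))
print("TCP px",proj(w,[521.6,-57,259.7],True),"under",proj(w,[521.6,-57,0],True))
c=w["color"][100:270,180:370];cv2.imwrite("pics/w1c.png",cv2.resize(c[:,:,::-1],None,fx=4,fy=3.5))
E
```

```text
pad [319.63927856 179.65631263] ((319.6554870605469, 179.6658172607422), (36.0362434387207, 37.35768127441406), 24.6163387298584)
609.867919921875 -24.18324089050293 26.572328567504883 [609.65310862 -24.15792463   5.        ]
plate [229.97192225 134.17818575] ((229.9646759033203, 134.1845245361328), (34.43849182128906, 34.62013626098633), 169.64476013183594)
477.10626220703125 -50.9913444519043 23.33741569519043
pad tri (array([609.54845298, -23.74841398,   3.90846547]), [0.5, 0.7, 0.9]) (array([608.85258812, -23.92978188,   5.2709243 ]), [0.4, 0.4])
plate tri (array([477.15188547, -50.43309594,   3.53410664]), [0.4, 0.5, 0.9])
TCP px [[254.88890082 247.85945333]] under [[253.97504444 158.08151549]]
```

View pics/w1c.png

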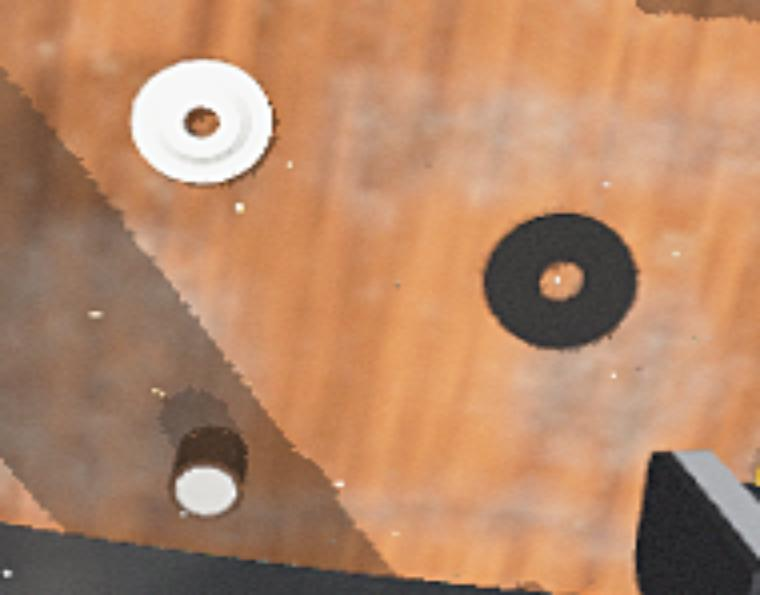

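```bash
python3 -c "
from h import *
go(609.5,-24,30,38)"
```

```text
from [520.3 -60.  259.2] yawdeg 37.8 tool_rot [-1.57e+00 -1.00e-03  6.60e-01] move {'x': np.float64(92.4), 'y': np.float64(229.3), 'z': np.float64(-26.3), 'ay': np.float64(-0.003)} q [ 0.43  0.47 -0.53  1.84  0.29  0.91  0.42] F [-1.5 -1.1  0.7] t 1.75 w 85.3325667728021
```

```bash
python3 -m jog '[{"x":92,"y":40,"z":-26,"ax":0,"ay":0,"az":0,"grip":61},{"x":92.4,"y":80,"z":-26.3,"ax":0,"ay":0,"az":0,"grip":61},{"x":92.4,"y":229,"z":-26.3,"ax":0,"ay":0,"az":0,"grip":61},{"x":92.4,"y":229,"z":-26.3,"ax":0,"ay":0,"az":0,"grip":61},{"x":92.4,"y":229,"z":-26.3,"ax":0,"ay":0,"az":0,"grip":61}]';python3 -c "
from h import *
go(609.5,-24,30,38)"
```

```text
clock: 2.25
eef_pos: [606.5, -29.6, 50.2]
tool_rot: [-1.572, 0.001, 0.654]
force: [0.9, -0.6, 0.2]
width: 61.1
from [606.5 -29.6  50.2] yawdeg 37.5 tool_rot [-1.572e+00  1.000e-03  6.540e-01] move {'x': np.float64(5.8), 'y': np.float64(20.2), 'z': np.float64(2.7), 'ay': np.float64(-0.01)} q [ 0.23  0.85 -0.37  1.77  0.49  0.62  0.22] F [ 0.9 -0.6  0.2] t 2.25 w 61.08602406704221
```

```bash
python3 -c "
from h import *
grab('wrist','w2')
grab('wrist','w2')
go(609.5,-24,30,38)"
```

```text
from [600.7 -29.3  44.4] yawdeg 37.5 tool_rot [-1.563  0.013  0.655] move {'x': np.float64(10.4), 'y': np.float64(14.2), 'z': np.float64(-1.2), 'ay': np.float64(-0.008)} q [ 0.23  0.86 -0.37  1.77  0.49  0.62  0.22] F [-1.5 -0.5  0.1] t 2.35 w 60.95698382506025
```

View pics/w2.png

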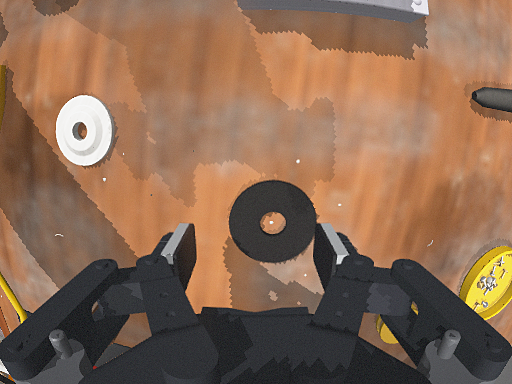

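```bash
python3 -m jog '[{"x":8,"y":14,"z":0,"ax":0,"ay":0,"az":0,"grip":61},{"x":8,"y":14,"z":0,"ax":0,"ay":0,"az":0,"grip":61},{"x":8,"y":14,"z":0,"ax":0,"ay":0,"az":0,"grip":61}]';python3 -c "
from h import *
go(609.5,-24,30,38)
w=grab('wrist','w3')
h=cv2.cvtColor(w['color'],cv2.COLOR_RGB2HSV)
"
```

```text
clock: 2.65
eef_pos: [615.0, -22.3, 40.8]
tool_rot: [-1.574, -0.003, 0.657]
force: [0.3, 0.3, -0.2]
width: 61.1
from [615.  -22.3  40.8] yawdeg 37.6 tool_rot [-1.574 -0.003  0.657] move {'x': np.float64(-5.4), 'y': np.float64(10.8), 'z': np.float64(2.0), 'ay': np.float64(-0.007)} q [ 0.21  0.87 -0.36  1.75  0.5   0.61  0.21] F [ 0.3  0.3 -0.2] t 2.65 w 61.10392550629749
```

View pics/w3.png

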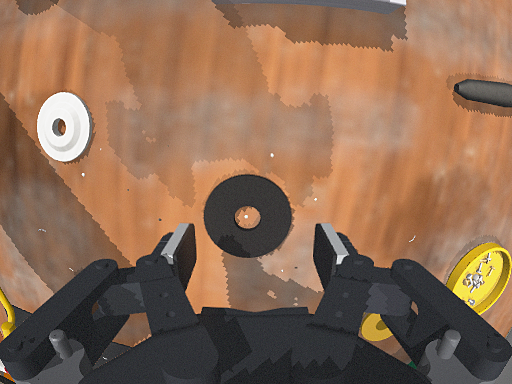

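```bash
python3 -m jog '[{"x":0,"y":0,"z":0,"ax":0,"ay":0,"az":0,"grip":61},{"x":0,"y":0,"z":0,"ax":0,"ay":0,"az":0,"grip":61}]';python3 -c "
from h import *
go(609.5,-24,15,38)
"
```

```text
clock: 2.9
eef_pos: [613.9, -22.5, 39.7]
tool_rot: [-1.573, -0.002, 0.657]
force: [0.6, -0.2, 0.2]
width: 60.7
from [613.9 -22.5  39.7] yawdeg 37.6 tool_rot [-1.573 -0.002  0.657] move {'x': np.float64(-4.4), 'y': np.float64(24.7), 'z': np.float64(1.5), 'ay': np.float64(-0.007)} q [ 0.21  0.87 -0.36  1.76  0.5   0.61  0.21] F [ 0.6 -0.2  0.2] t 2.9 w 60.7014340720901
```

```bash
python3 -m jog '[{"x":-4.4,"y":12,"z":1.5,"ax":0,"ay":0,"az":0,"grip":61},{"x":-4.4,"y":26,"z":1.5,"ax":0,"ay":0,"az":0,"grip":61},{"x":-4.4,"y":26,"z":1.5,"ax":0,"ay":0,"az":0,"grip":61},{"x":-4.4,"y":26,"z":1.5,"ax":0,"ay":0,"az":0,"grip":61}]';python3 -c "
from h import *
go(609.5,-24,8,38)
grab('wrist','w4')
"
```

```text
clock: 3.3
eef_pos: [608.1, -23.6, 11.1]
tool_rot: [-1.57, 0.001, 0.657]
force: [-0.0, 0.6, 0.1]
width: 61.3
from [608.1 -23.6  11.1] yawdeg 37.7 tool_rot [-1.57e+00  1.00e-03  6.57e-01] move {'x': np.float64(0.9), 'y': np.float64(3.1), 'z': np.float64(-1.2), 'ay': np.float64(-0.006)} q [ 0.2   0.91 -0.34  1.77  0.52  0.55  0.19] F [-0.   0.6  0.1] t 3.3 w 61.26367705509189
```

View pics/w4.png

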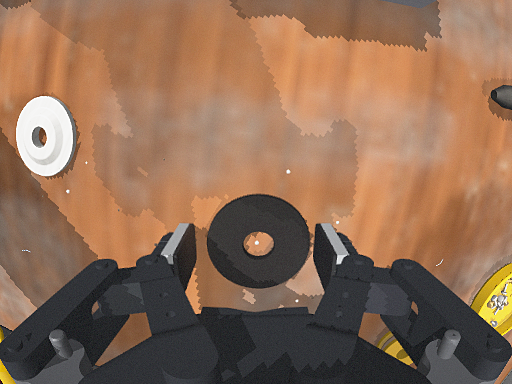

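```bash
python3 -m jog '[{"x":1,"y":2,"z":-1,"ax":0,"ay":0,"az":0,"grip":61},{"x":1,"y":4,"z":-1,"ax":0,"ay":0,"az":0,"grip":61},{"x":1,"y":4,"z":-1,"ax":0,"ay":0,"az":0,"grip":61}]'; python3 -m jog '[{"x":0,"y":1,"z":0,"ax":0,"ay":0,"az":0,"grip":61},{"x":0,"y":2,"z":0,"ax":0,"ay":0,"az":0,"grip":61}]'
```

```text
clock: 3.65
eef_pos: [610.2, -23.9, 8.0]
tool_rot: [-1.571, 0.0, 0.657]
force: [-0.5, 0.6, -0.6]
width: 61.2
clock: 3.85
eef_pos: [610.2, -23.9, 6.2]
tool_rot: [-1.571, -0.0, 0.657]
force: [-0.8, -0.6, -0.6]
width: 61.1
```

```bash
python3 -m jog '[{"x":0,"y":1,"z":0,"ax":0,"ay":0,"az":0,"grip":61},{"x":0,"y":1,"z":0,"ax":0,"ay":0,"az":0,"grip":61}]'; python3 -m jog '[{"x":0,"y":1,"z":0,"ax":0,"ay":0,"az":0,"grip":61},{"x":0,"y":1,"z":0,"ax":0,"ay":0,"az":0,"grip":61}]'
```

```text
clock: 4.05
eef_pos: [610.2, -23.8, 5.8]
tool_rot: [-1.571, -0.0, 0.657]
force: [-2.1, -0.4, 5.1]
width: 61.3
clock: 4.25
eef_pos: [610.3, -23.8, 5.7]
tool_rot: [-1.572, 0.0, 0.657]
force: [-3.6, -0.4, 11.8]
width: 61.0
```

```bash
python3 -m jog '[{"x":0,"y":-4,"z":0,"ax":0,"ay":0,"az":0,"grip":61},{"x":0,"y":-4,"z":0,"ax":0,"ay":0,"az":0,"grip":50},{"x":0,"y":-4,"z":0,"ax":0,"ay":0,"az":0,"grip":50},{"x":0,"y":-4,"z":0,"ax":0,"ay":0,"az":0,"grip":50},{"x":0,"y":-4,"z":0,"ax":0,"ay":0,"az":0,"grip":50}]'; python3 -c "
from h import *
grab('wrist','w5')
go()
"
```

```text
clock: 4.75
eef_pos: [610.7, -23.8, 9.4]
tool_rot: [-1.572, -0.001, 0.657]
force: [-1.5, -0.6, 9.3]
width: 50.8
from [610.7 -23.8   9.4] yawdeg 37.6 tool_rot [-1.572e+00 -1.000e-03  6.570e-01] move {'x': np.float64(0.0), 'y': np.float64(0.0), 'z': np.float64(0.0)} q [ 0.2   0.91 -0.33  1.77  0.52  0.55  0.19] F [-2.2 -0.3 11.5] t 4.8 w 50.56048704017687
```

View pics/w5.png

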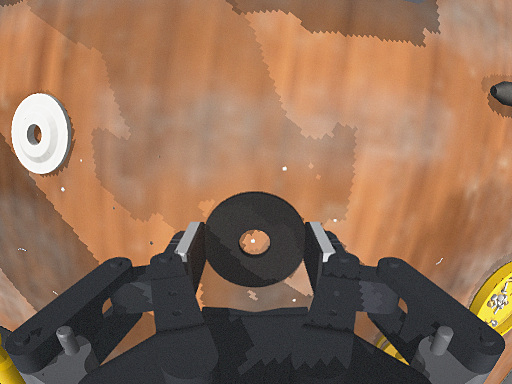

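```bash
python3 -m jog '[{"x":0,"y":-2,"z":0,"ax":0,"ay":0,"az":0,"grip":45},{"x":0,"y":-2,"z":0,"ax":0,"ay":0,"az":0,"grip":45},{"x":0,"y":-2,"z":0,"ax":0,"ay":0,"az":0,"grip":45}]'; python3 -c "
from h import *
grab('wrist','w6')
go()
"
```

```text
clock: 5.1
eef_pos: [610.1, -23.9, 9.8]
tool_rot: [-1.571, 0.0, 0.657]
force: [0.1, -0.2, 0.8]
width: 49.9
from [610.1 -23.9   9.8] yawdeg 37.6 tool_rot [-1.571  0.     0.657] move {'x': np.float64(0.0), 'y': np.float64(0.0), 'z': np.float64(0.0)} q [ 0.2   0.91 -0.33  1.77  0.52  0.55  0.19] F [ 0.  -0.8  0.9] t 5.15 w 49.74736902384523
```

View pics/w6.png

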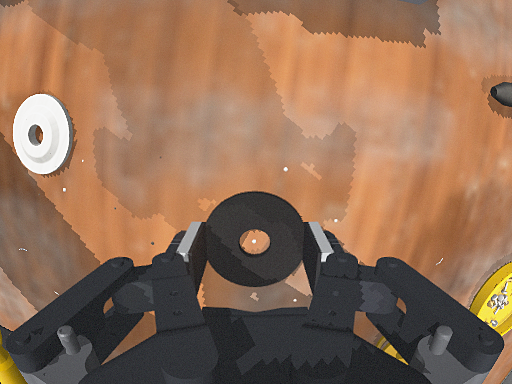

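```bash
python3 -m jog '[{"x":0,"y":-15,"z":0,"ax":0,"ay":0,"az":0,"grip":45},{"x":0,"y":-55,"z":0,"ax":0,"ay":0,"az":0,"grip":45},{"x":0,"y":-100,"z":0,"ax":0,"ay":0,"az":0,"grip":45},{"x":0,"y":-100,"z":0,"ax":0,"ay":0,"az":0,"grip":45},{"x":0,"y":-100,"z":0,"ax":0,"ay":0,"az":0,"grip":45}]'; python3 -c "
from h import *
grab('wrist','w7')
go()
"
```

```text
clock: 5.65
eef_pos: [611.0, -24.0, 112.0]
tool_rot: [-1.573, -0.002, 0.657]
force: [-0.2, -0.6, -0.8]
width: 49.6
from [609.9 -24.1 110.6] yawdeg 37.6 tool_rot [-1.571  0.     0.657] move {'x': np.float64(0.0), 'y': np.float64(0.0), 'z': np.float64(0.0)} q [ 0.25  0.77 -0.42  1.74  0.44  0.73  0.26] F [-1.   0.  -0.7] t 5.7 w 49.72025291125607
```

View pics/w7.png

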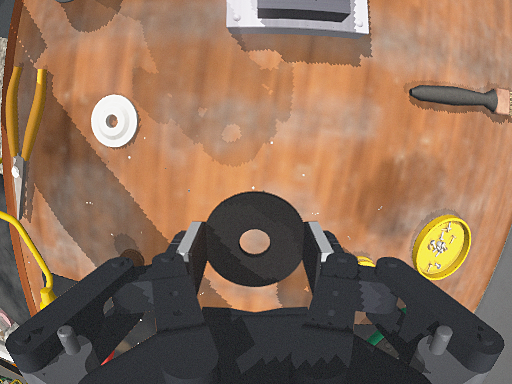

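```bash
python3 -c "
from h import *
go(527,137,230,38)"
```

```text
from [609.9 -24.1 110.6] yawdeg 37.6 tool_rot [-1.571  0.     0.657] move {'x': np.float64(32.7), 'y': np.float64(-119.5), 'z': np.float64(178.2), 'ay': np.float64(-0.006)} q [ 0.25  0.77 -0.42  1.74  0.44  0.73  0.26] F [-1.   0.  -0.7] t 5.7 w 49.72025291125607
```

```bash
python3 -m jog '[{"x":33,"y":-119,"z":178,"ax":0,"ay":0,"az":0,"grip":45},{"x":33,"y":-119,"z":178,"ax":0,"ay":0,"az":0,"grip":45},{"x":33,"y":-119,"z":178,"ax":0,"ay":0,"az":0,"grip":45},{"x":33,"y":-119,"z":178,"ax":0,"ay":0,"az":0,"grip":45},{"x":33,"y":-119,"z":178,"ax":0,"ay":0,"az":0,"grip":45}]'; python3 -m jog '[{"x":0,"y":0,"z":0,"ax":0,"ay":0,"az":0,"grip":45}]'; python3 -c "
from h import *
grab('wrist','w8')
go()
"
```

```text
clock: 6.2
eef_pos: [525.6, 142.8, 230.9]
tool_rot: [-1.569, -0.003, 0.664]
force: [0.8, 0.4, -0.6]
width: 49.7
clock: 6.3
eef_pos: [526.8, 139.9, 229.8]
tool_rot: [-1.57, -0.001, 0.662]
force: [1.2, 0.4, -0.2]
width: 49.4
from [527.2 137.  228.5] yawdeg 37.7 tool_rot [-1.571e+00  1.000e-03  6.580e-01] move {'x': np.float64(0.0), 'y': np.float64(0.0), 'z': np.float64(0.0)} q [ 0.02  0.53 -0.5   1.82  0.32  0.87  0.03] F [ 0.8 -0.7 -1.1] t 6.35 w 49.39217452002047
```

View pics/w8.png

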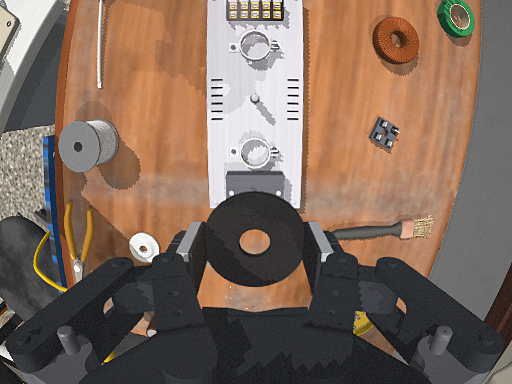

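```bash
python3 - <<'E'
import cv2
a=cv2.imread("pics/w8.png")
cv2.imwrite("pics/w8c.png",cv2.resize(a[0:200,190:320],None,fx=4,fy=3,interpolation=cv2.INTER_CUBIC))
a=cv2.imread("pics/t0.png")
cv2.imwrite("pics/t0c.png",cv2.resize(a[120:215,198:302],None,fx=6,fy=6,interpolation=cv2.INTER_CUBIC))
E
```

```text
(no output)
```

View pics/w8c.png

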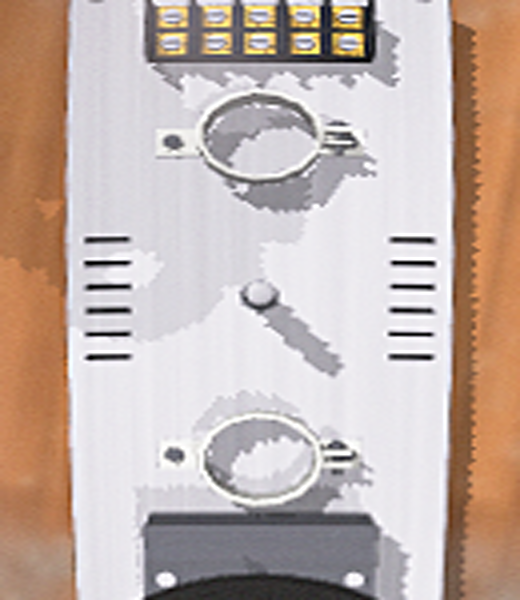

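View pics/t0c.png

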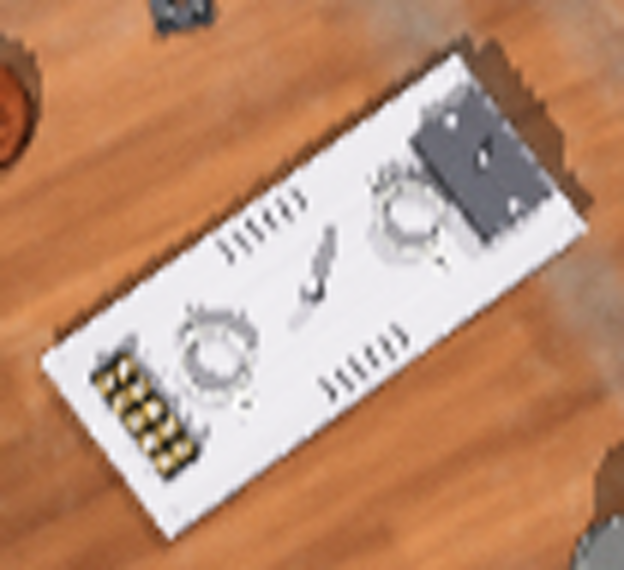

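```bash
python3 - <<'E'
from h import *
w=load("w8");t=load("t0");s=load("s0")
A=onz(w,(255,45.3),37,True)[0];B=onz(w,(255.2,152.3),37,True)[0]
print("clips",A,B,np.linalg.norm(A-B),(A+B)/2,np.degrees(np.arctan2(*(B-A)[1::-1])))
print("stud",onz(w,(254.5,96),62,True), "slots",onz(w,[(217,99.4),(293,99.4)],22,True),onz(w,[(217,99.4),(293,99.4)],22,True).mean(0))
tp=np.array([198,120]);
print("tri stud",tri([(w,(254.5,96),True),(t,tp+np.array([312,290])/6,0)]))
print("tri clipnear",tri([(w,(255.2,152.3),True),(t,tp+np.array([410,218])/6,0)]))
print("tri clipfar",tri([(w,(255,45.3),True),(t,tp+np.array([215,357])/6,0)]))
co=onz(t,tp+np.array([[44,357],[172,536],[585,228],[460,58]])/6,22);print(np.round(co,1),co.mean(0))
hs=onz(t,tp+np.array([484,157])/6,60);print("hs screw top",hs, onz(t,tp+np.array([[452,119],[515,205]])/6,47).mean(0))
# held pad
c=w["color"];V=c.max(2);m=np.zeros(V.shape,np.uint8);m[225:260,235:275]=(V[225:260,235:275]>60)
n,l,st,ce=cv2.connectedComponentsWithStats(m);k=1+np.argmax(st[1:,4]);print(ce[k],st[k])
st=read_state()["eef_pos"];print(st,onz(w,ce[k],st[2]-6,True),onz(w,ce[k],st[2]-9,True))
E
```

```text
clips [443.69467401 247.27230541  37.        ] [516.4168289  154.44855079  37.        ] 117.9184516186447 [480.05575145 200.8604281   37.        ] -51.923311272043364
stud [[478.44016182 201.82677005  62.        ]] slots [[446.1799409  174.37396298  22.        ]
 [513.86475657 227.2285267   22.        ]] [480.02234874 200.80124484  22.        ]
tri stud (array([477.73543809, 201.33390428,  34.21482438]), [1.4, 1.4])
tri clipnear (array([518.32337771, 151.8887027 ,  13.1314812 ]), [0.4, 0.4])
tri clipfar (array([443.38539255, 247.03965412,  35.97519431]), [0.4, 0.4])
[[442.3 332.6  22. ]
 [355.1 266.2  22. ]
 [513.7  64.8  22. ]
 [598.2 129.1  22. ]] [477.33828662 198.18428612  22.        ]
hs screw top [[541.19512956 118.00300299  60.        ]] [541.16751391 117.527649    47.        ]
[254.2896 241.2784] [239 229  31  26 625]
[527.24704734 137.03704171 228.48461919] [[526.48101062 139.82591415 222.48461919]] [[527.37194804 138.68530394 219.48461919]]
```

```bash
cat >> h.py <<'E'
def crop(tag,x0,y0,x1,y1,f):
    a=cv2.imread(f"pics/{tag}.png");cv2.imwrite(f"pics/{tag}c.png",cv2.resize(a[y0:y1,x0:x1],None,fx=f,fy=f,interpolation=cv2.INTER_CUBIC))
E
python3 - <<'E'
from h import *
w=grab('wrist','w9');go(510,165,150,38);crop('w9',190,0,320,145,4)
E
```

```text
from [527.5 135.4 227.7] yawdeg 37.6 tool_rot [-1.571  0.003  0.656] move {'x': np.float64(4.4), 'y': np.float64(77.7), 'z': np.float64(34.2), 'ay': np.float64(-0.007)} q [ 0.03  0.53 -0.49  1.82  0.32  0.87  0.03] F [ 0.4 -0.7 -0.9] t 6.4 w 49.623500631615904
```

View pics/w9c.png

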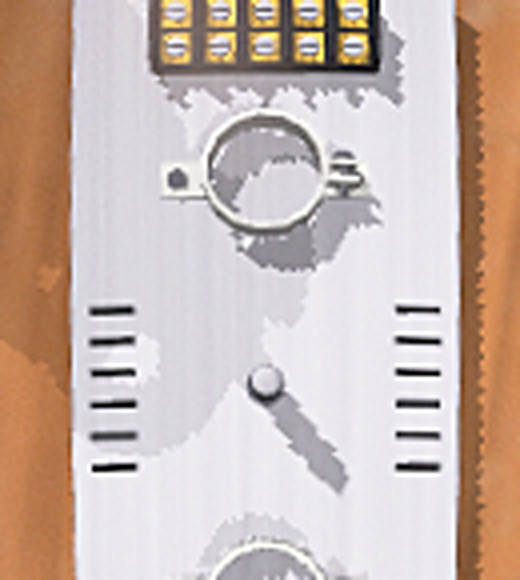

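```bash
python3 - <<'E'
from h import *
w=load("w9")
print("clipfar",onz(w,(256,43),37,True),"stud",onz(w,(256.2,94.7),62,True),"slots",onz(w,[(218.2,97.1),(294.5,97.1)],22,True).mean(0))
d=np.diff(onz(w,[(218.2,97.1),(294.5,97.1)],22,True),axis=0)[0];print(np.degrees(np.arctan2(d[1],d[0])))
E
```

```text
clipfar [[443.72615827 246.75908774  37.        ]] stud [[479.4881627  200.77716794  62.        ]] slots [480.06232174 200.62377948  22.        ]
37.836731258543104
```

```bash
python3 -c "
from h import *
go(479.7,200.6,85,37.9)"
```

```text
from [527.5 135.4 227.7] yawdeg 37.6 tool_rot [-1.571  0.003  0.656] move {'x': np.float64(2.3), 'y': np.float64(142.7), 'z': np.float64(80.9), 'ay': np.float64(-0.006)} q [ 0.03  0.53 -0.49  1.82  0.32  0.87  0.03] F [ 0.4 -0.7 -0.9] t 6.4 w 49.623500631615904
```

```bash
python3 -m jog '[{"x":2,"y":30,"z":40,"ax":0,"ay":-0.006,"az":0,"grip":45},{"x":2,"y":70,"z":70,"ax":0,"ay":-0.006,"az":0,"grip":45},{"x":2,"y":110,"z":80,"ax":0,"ay":-0.006,"az":0,"grip":45},{"x":2,"y":140,"z":80,"ax":0,"ay":-0.006,"az":0,"grip":45},{"x":2,"y":140,"z":80,"ax":0,"ay":-0.006,"az":0,"grip":45}]'; python3 -m jog '[{"x":0,"y":0,"z":0,"ax":0,"ay":0,"az":0,"grip":45},{"x":0,"y":0,"z":0,"ax":0,"ay":0,"az":0,"grip":45}]'; python3 -c "
from h import *
grab('wrist','w10')
go(479.7,200.6,40,37.9)
crop('w10',180,180,330,300,5)
"
```

```text
clock: 6.9
eef_pos: [477.6, 198.0, 84.2]
tool_rot: [-1.57, 0.011, 0.661]
force: [-0.7, 0.2, 0.3]
width: 49.4
clock: 7.1
eef_pos: [481.7, 201.0, 90.0]
tool_rot: [-1.572, -0.002, 0.661]
force: [0.2, 0.2, 0.6]
width: 49.6
from [481.8 201.3  90.3] yawdeg 37.9 tool_rot [-1.572 -0.002  0.661] move {'x': np.float64(-2.3), 'y': np.float64(50.3), 'z': np.float64(0.8), 'ay': np.float64(-0.0)} q [-0.21  0.7  -0.36  2.    0.48  0.52 -0.25] F [-0.6  1.5 -0.1] t 7.15 w 49.693872890374415
```

View pics/w10.png

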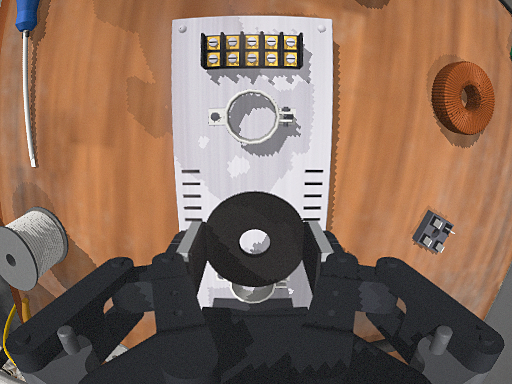

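View pics/w10c.png

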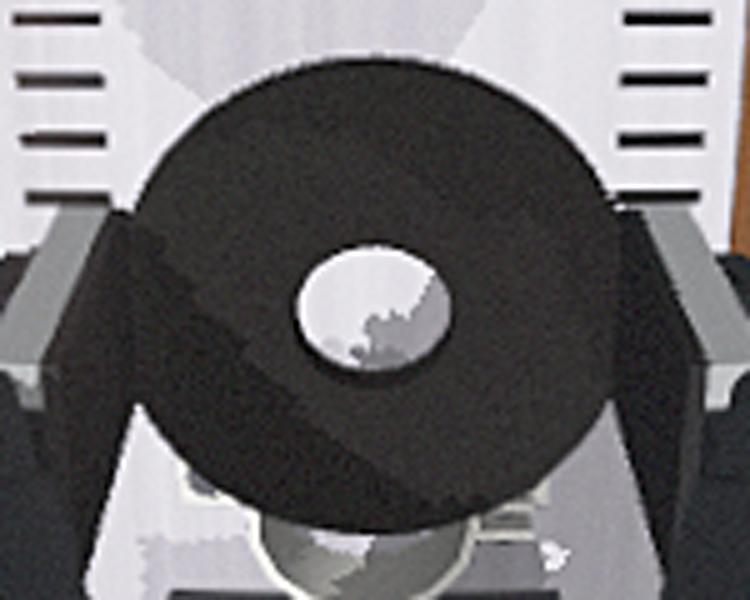

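```bash
python3 - <<'E'
from h import *
w=load("w10");crop('w10',165,70,340,240,4)
a=np.radians(-52.15);u=np.array([np.cos(a),np.sin(a)])
c=onz(w,(251,115.5),37,True)[0];print("clip",c,"stud",c[:2]+60*u)
sl=onz(w,[(190.5,195),(315.5,195)],22,True);print(sl)
w=w
print("expected px stud base/top, pad",proj(w,[[479.7,200.6,22],[479.7,200.6,62],[481.8,201.3,84]],True))
V=w["color"].max(2);m=np.zeros(V.shape,np.uint8);m[225:260,235:275]=(V[225:260,235:275]>90)
n,l,st,ce=cv2.connectedComponentsWithStats(m);k=1+np.argmax(st[1:,4]);print(ce[k],onz(w,ce[k],87,True),onz(w,ce[k],84,True),onz(w,ce[k],81,True))
E
```

```text
clip [441.95503592 248.49639236  37.        ] stud [478.77081756 201.11920141]
[[441.86768748 178.14132719  22.        ]
 [511.89992199 232.62493198  22.        ]]
expected px stud base/top, pad [[251.94544687 202.60660368]
 [251.470421   224.3972303 ]
 [255.21839605 242.21048034]]
[254.15867769 241.18347107] [[480.12389941 202.57460359  87.        ]] [[481.01485643 201.43014689  84.        ]] [[481.90581345 200.2856902   81.        ]]
```

View pics/w10c.png

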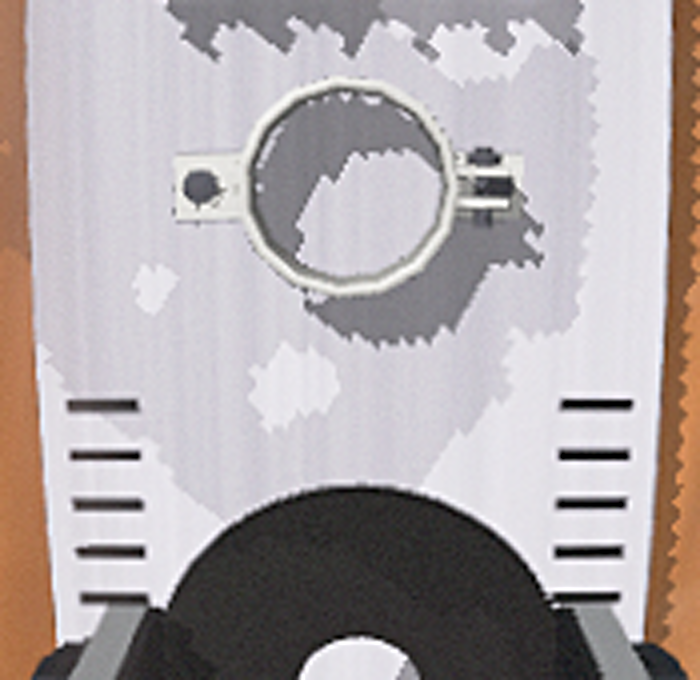

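```bash
python3 -m jog '[{"x":-2.1,"y":5,"z":0.8,"ax":0,"ay":0,"az":0,"grip":45},{"x":-2.1,"y":15,"z":0.8,"ax":0,"ay":0,"az":0,"grip":45},{"x":-2.1,"y":25,"z":0.8,"ax":0,"ay":0,"az":0,"grip":45},{"x":-2.1,"y":25,"z":0.8,"ax":0,"ay":0,"az":0,"grip":45}]'; python3 -c "
from h import *
go(479.6,200.9,34,37.9)
"
```

```text
clock: 7.55
eef_pos: [477.3, 200.6, 62.7]
tool_rot: [-1.571, 0.003, 0.663]
force: [-0.1, -0.6, -0.2]
width: 49.7
from [477.3 200.6  62.7] yawdeg 38.0 tool_rot [-1.571  0.003  0.663] move {'x': np.float64(2.1), 'y': np.float64(28.7), 'z': np.float64(-1.2), 'ay': np.float64(0.002)} q [-0.24  0.74 -0.33  2.02  0.51  0.46 -0.28] F [-0.1 -0.6 -0.2] t 7.55 w 49.691769561869044
```

```bash
python3 -m jog '[{"x":0,"y":0,"z":0,"ax":0,"ay":0,"az":0,"grip":45},{"x":0,"y":0,"z":0,"ax":0,"ay":0,"az":0,"grip":45}]'; python3 -c "
from h import *
go(479.6,200.9,33,37.9)
"
```

```text
clock: 7.75
eef_pos: [478.2, 201.4, 64.2]
tool_rot: [-1.571, -0.0, 0.663]
force: [1.1, -0.2, 0.4]
width: 49.6
from [478.2 201.4  64.2] yawdeg 38.0 tool_rot [-1.571 -0.     0.663] move {'x': np.float64(0.8), 'y': np.float64(31.2), 'z': np.float64(-1.2), 'ay': np.float64(0.002)} q [-0.24  0.74 -0.33  2.01  0.51  0.46 -0.28] F [ 1.1 -0.2  0.4] t 7.75 w 49.59774040879033
```

```bash
python3 -m jog '[{"x":0.8,"y":8,"z":-1.2,"ax":0,"ay":0,"az":0,"grip":45},{"x":0.8,"y":18,"z":-1.2,"ax":0,"ay":0,"az":0,"grip":45},{"x":0.8,"y":27,"z":-1.2,"ax":0,"ay":0,"az":0,"grip":45},{"x":0.8,"y":31,"z":-1.2,"ax":0,"ay":0,"az":0,"grip":45},{"x":0.8,"y":31,"z":-1.2,"ax":0,"ay":0,"az":0,"grip":45}]'; python3 -m jog '[{"x":0,"y":0,"z":0,"ax":0,"ay":0,"az":0,"grip":45}]'; python3 -c "
from h import *
go(479.6,200.9,33,37.9)
"
```

```text
clock: 8.25
eef_pos: [479.0, 200.6, 32.3]
tool_rot: [-1.571, 0.001, 0.663]
force: [-0.6, -0.0, -0.4]
width: 49.2
clock: 8.35
eef_pos: [479.4, 200.8, 32.9]
tool_rot: [-1.571, 0.0, 0.663]
force: [-0.1, -0.9, -0.1]
width: 49.7
from [479.4 200.8  32.9] yawdeg 38.0 tool_rot [-1.571  0.     0.663] move {'x': np.float64(0.2), 'y': np.float64(-0.1), 'z': np.float64(-0.1), 'ay': np.float64(0.002)} q [-0.26  0.8  -0.28  2.02  0.54  0.4  -0.31] F [-0.1 -0.9 -0.1] t 8.35 w 49.71290063855795
```

Just above the chassis, without side load. Release, then lift.

```bash
python3 -m jog '[{"x":0,"y":1,"z":0,"ax":0,"ay":0,"az":0,"grip":45},{"x":0,"y":1,"z":0,"ax":0,"ay":0,"az":0,"grip":60},{"x":0,"y":0,"z":0,"ax":0,"ay":0,"az":0,"grip":62},{"x":0,"y":-1,"z":0,"ax":0,"ay":0,"az":0,"grip":62},{"x":0,"y":-20,"z":0,"ax":0,"ay":0,"az":0,"grip":62}]'; python3 -m jog '[{"x":0,"y":-40,"z":0,"ax":0,"ay":0,"az":0,"grip":62},{"x":0,"y":-90,"z":0,"ax":0,"ay":0,"az":0,"grip":72},{"x":0,"y":-90,"z":0,"ax":0,"ay":0,"az":0,"grip":72}]';python3 -c "
from h import *
go(569,375,150,45)
grab('wrist','w11')
grab('top','t11')
crop('t11',198,120,302,215,6)
"
```

```text
clock: 8.85
eef_pos: [478.3, 200.1, 52.0]
tool_rot: [-1.57, 0.003, 0.663]
force: [0.5, 0.0, 0.4]
width: 61.7
clock: 9.15
eef_pos: [482.8, 202.9, 148.7]
tool_rot: [-1.573, -0.011, 0.663]
force: [1.1, 0.8, -0.7]
width: 72.1
from [482.8 202.9 148.7] yawdeg 38.0 tool_rot [-1.573 -0.011  0.663] move {'x': np.float64(173.8), 'y': np.float64(0.4), 'z': np.float64(82.7), 'ay': np.float64(-0.123)} q [-0.16  0.61 -0.44  1.96  0.42  0.65 -0.2 ] F [ 1.1  0.8 -0.7] t 9.15 w 72.1412950930022
```

View pics/w11.png

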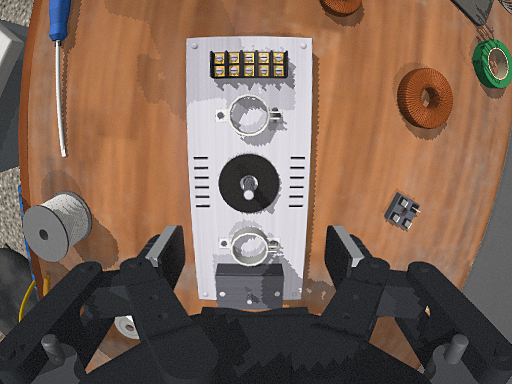

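View pics/t11.png

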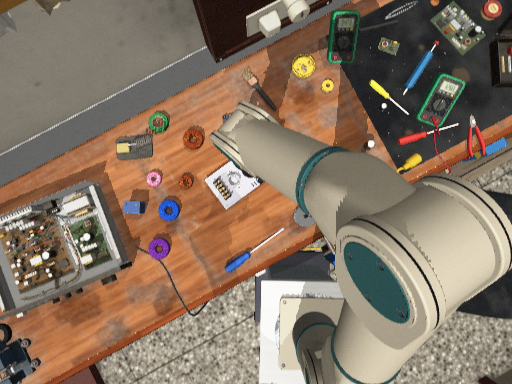

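```bash
python3 - <<'E'
from h import *
w=load("w11");t=load("t0");w8=load("w8");w10=load("w10")
h=cv2.cvtColor(w["color"],cv2.COLOR_RGB2HSV);H,S,V=[h[...,k].astype(int) for k in range(3)]
def el(mk,x0,y0,x1,y1):
    m=np.zeros(mk.shape,np.uint8);m[y0:y1,x0:x1]=mk[y0:y1,x0:x1]
    m=cv2.morphologyEx(m,cv2.MORPH_OPEN,np.ones((3,3),np.uint8))
    cn=max(cv2.findContours(m,0,cv2.CHAIN_APPROX_NONE)[0],key=cv2.contourArea);return cn[:,0]
cn=el(V<90,205,145,290,220);p=onz(w,cn,27,True)[:,:2].astype(np.float32);print("pad",cv2.minEnclosingCircle(p),cv2.fitEllipse(p)[0])
cn=el((H<14)&(S>150)&(V<235),385,60,460,135)
cv2.imwrite("pics/w11m.png",cv2.resize(cv2.drawContours(w["color"][:,:,::-1].copy(),[cn[:,None]],-1,(0,255,0),1)[50:260,180:480],None,fx=2.6,fy=2.6))
p=onz(w,cn,18,True)[:,:2].astype(np.float32);print("tor",cv2.minEnclosingCircle(p),cv2.fitEllipse(p)[0])
print("clips",onz(w,[(249,116),(250,245)],37,True))
E
```

```text
pad ((479.49749755859375, 200.81478881835938), 26.939626693725586) (479.337646484375, 200.63272094726562)
tor ((564.2307739257812, 374.29840087890625), 34.36800765991211) (564.5828857421875, 375.7571716308594)
clips [[443.37176225 247.79215706  37.        ]
 [513.95542479 158.10291967  37.        ]]
```

View pics/w11m.png

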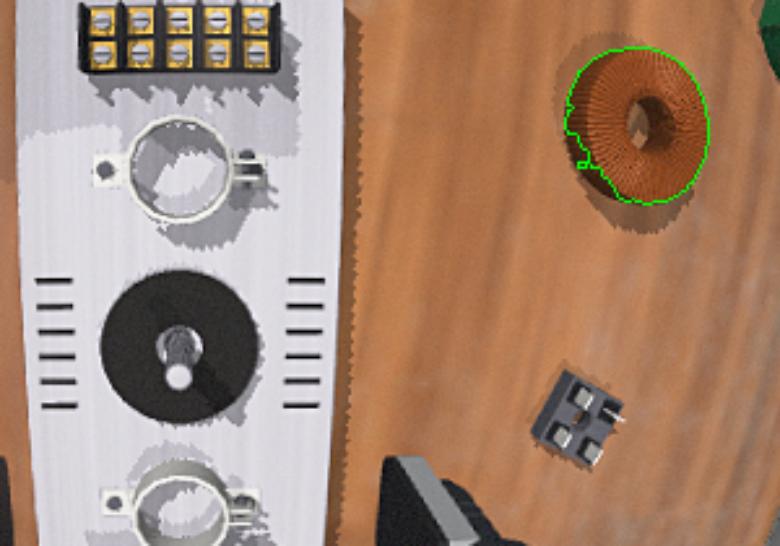

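```bash
python3 -c "
from h import *
go(568,376,150,37.9)"
```

```text
from [480.3 200.7 144.5] yawdeg 38.0 tool_rot [-1.572 -0.003  0.662] move {'x': np.float64(176.9), 'y': np.float64(-5.1), 'z': np.float64(84.3), 'ay': np.float64(0.001)} q [-0.16  0.62 -0.44  1.97  0.42  0.64 -0.2 ] F [-0.3 -0.8 -0.5] t 9.25 w 72.02298494147338
```

```bash
python3 -m jog '[{"x":40,"y":-5,"z":18,"ax":0,"ay":0,"az":0,"grip":80},{"x":85,"y":-5,"z":40,"ax":0,"ay":0,"az":0,"grip":80},{"x":130,"y":-5,"z":61,"ax":0,"ay":0,"az":0,"grip":80},{"x":165,"y":-5,"z":78,"ax":0,"ay":0,"az":0,"grip":80},{"x":177,"y":-5,"z":84,"ax":0,"ay":0,"az":0,"grip":80}]';python3 -m jog '[{"x":0,"y":0,"z":0,"ax":0,"ay":0,"az":0,"grip":80},{"x":0,"y":0,"z":0,"ax":0,"ay":0,"az":0,"grip":80}]'; python3 -c "
from h import *
grab('wrist','w12')
go()
"
```

```text
clock: 9.75
eef_pos: [566.8, 380.4, 146.0]
tool_rot: [-1.568, 0.0, 0.666]
force: [-0.9, -0.1, -0.5]
width: 80.4
clock: 9.95
eef_pos: [566.3, 374.3, 146.3]
tool_rot: [-1.572, 0.004, 0.663]
force: [-0.6, -0.5, 0.0]
width: 79.8
from [566.6 373.8 146.7] yawdeg 38.0 tool_rot [-1.572  0.004  0.662] move {'x': np.float64(0.0), 'y': np.float64(0.0), 'z': np.float64(0.0)} q [-0.39  0.81 -0.43  1.5   0.39  0.92 -0.28] F [ 1.1 -0.7 -0.2] t 10.0 w 80.12130368611221
```

View pics/w12.png

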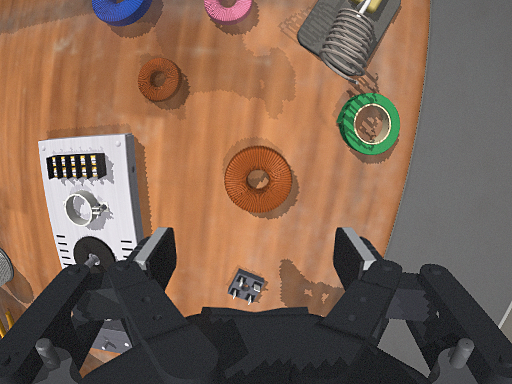

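```bash
python3 - <<'E'
from h import *
w=load("w12");w11=load("w11");t=load("t0")
h=cv2.cvtColor(w["color"],cv2.COLOR_RGB2HSV);H,S,V=[h[...,k].astype(int) for k in range(3)]
mk=((H<14)&(S>165)&(V<220)).astype(np.uint8);m=np.zeros_like(mk);m[130:225,205:310]=mk[130:225,205:310]
m=cv2.morphologyEx(m,cv2.MORPH_OPEN,np.ones((3,3),np.uint8))
cn=max(cv2.findContours(m,0,cv2.CHAIN_APPROX_NONE)[0],key=cv2.contourArea)[:,0]
print(cv2.fitEllipse(cn))
for z in(11,16,22):
    p=onz(w,cn,z,True)[:,:2].astype(np.float32);print(z,cv2.minEnclosingCircle(p),cv2.fitEllipse(p)[:2])
crop('w12',200,125,320,230,6)
e=cv2.fitEllipse(cn)[0]
print(tri([(w,e,True),(t,(192.7,138),0)]), "hole",onz(w,(258,181),16,True))
go(567.5,376,40,37.9)
E
```

```text
((257.6846923828125, 178.94407653808594), (65.56663513183594, 66.04452514648438), 92.99887084960938)
11 ((567.61474609375, 376.2323303222656), 31.89793586730957) ((567.585693359375, 376.2203674316406), (61.18844223022461, 62.53292465209961))
16 ((566.8198852539062, 377.19207763671875), 31.298810958862305) ((566.7913208007812, 377.1803283691406), (60.0391731262207, 61.358394622802734))
22 ((565.8660278320312, 378.34375), 30.579856872558594) ((565.838134765625, 378.3323059082031), (58.6600456237793, 59.9489631652832))
(array([567.74208206, 376.9884825 ,  12.32400723]), [0.9, 0.9]) hole [[567.66939858 376.49186041  16.        ]]
from [566.6 373.8 146.7] yawdeg 38.0 tool_rot [-1.572  0.004  0.662] move {'x': np.float64(2.5), 'y': np.float64(106.7), 'z': np.float64(1.3), 'ay': np.float64(0.001)} q [-0.39  0.81 -0.43  1.5   0.39  0.92 -0.28] F [ 1.1 -0.7 -0.2] t 10.0 w 80.12130368611221
```

View pics/w12c.png

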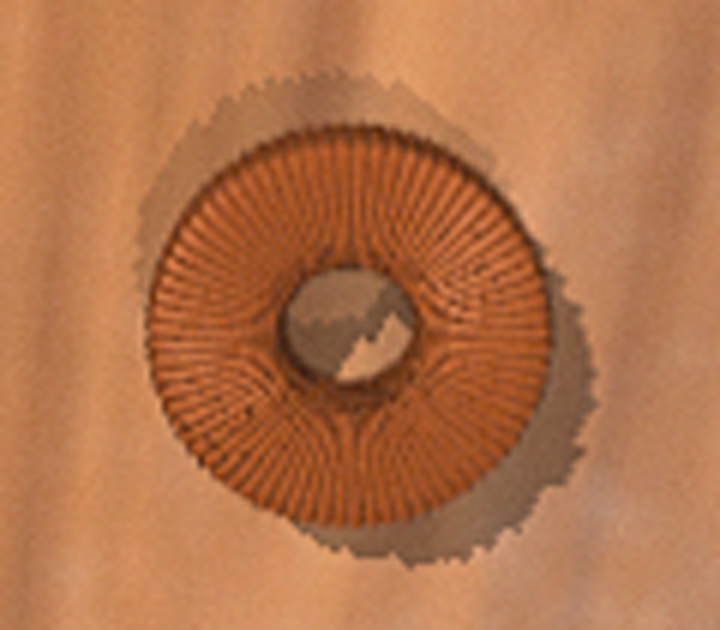

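```bash
python3 -m jog '[{"x":2.5,"y":40,"z":2,"ax":0,"ay":0,"az":0,"grip":76},{"x":2.5,"y":80,"z":2,"ax":0,"ay":0,"az":0,"grip":76},{"x":2.5,"y":107,"z":2,"ax":0,"ay":0,"az":0,"grip":76},{"x":2.5,"y":107,"z":2,"ax":0,"ay":0,"az":0,"grip":76}, {"x":2.5,"y":107,"z":2,"ax":0,"ay":0,"az":0,"grip":76}]'; python3 -c "
from h import *
grab('wrist','w13')
go(567.4,376.6,8.5,37.9)
"
```

```text
clock: 10.5
eef_pos: [568.2, 377.8, 41.5]
tool_rot: [-1.571, 0.001, 0.662]
force: [0.1, 0.2, 1.0]
width: 75.9
from [569.  378.8  42.7] yawdeg 37.9 tool_rot [-1.571 -0.002  0.662] move {'x': np.float64(-2.7), 'y': np.float64(34.2), 'z': np.float64(-0.8), 'ay': np.float64(0.001)} q [-0.42  0.94 -0.38  1.54  0.45  0.75 -0.33] F [0.1 0.2 0.4] t 10.55 w 75.87681075654879
```

View pics/w13.png

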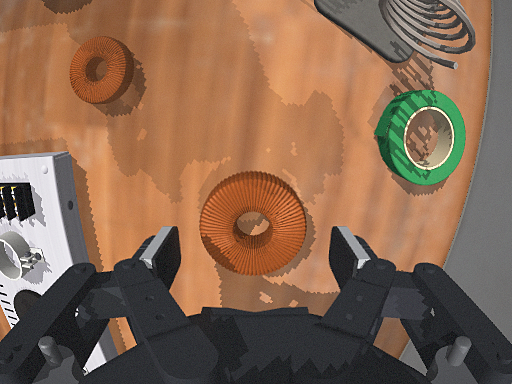

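```bash
python3 -m jog '[{"x":-1.7,"y":15,"z":-0.3,"ax":0,"ay":0,"az":0,"grip":76},{"x":-1.7,"y":30,"z":-0.3,"ax":0,"ay":0,"az":0,"grip":76},{"x":-1.7,"y":33,"z":-0.3,"ax":0,"ay":0,"az":0,"grip":76},{"x":-1.7,"y":33,"z":-0.3,"ax":0,"ay":0,"az":0,"grip":76}, {"x":-1.7,"y":33,"z":-0.3,"ax":0,"ay":0,"az":0,"grip":70}]'; python3 -m jog '[{"x":0,"y":0,"z":0,"ax":0,"ay":0,"az":0,"grip":55},{"x":0,"y":0,"z":0,"ax":0,"ay":0,"az":0,"grip":55},{"x":0,"y":0,"z":0,"ax":0,"ay":0,"az":0,"grip":55},{"x":0,"y":0,"z":0,"ax":0,"ay":0,"az":0,"grip":55}]'
```

```text
clock: 11.05
eef_pos: [567.0, 377.9, 8.2]
tool_rot: [-1.571, -0.0, 0.663]
force: [0.6, -0.1, -1.2]
width: 69.9
clock: 11.45
eef_pos: [567.4, 378.2, 9.0]
tool_rot: [-1.571, -0.001, 0.663]
force: [-1.0, -0.6, 5.5]
width: 59.4
```

```bash
python3 -m jog '[{"x":0,"y":-10,"z":0,"ax":0,"ay":0,"az":0,"grip":55},{"x":0,"y":-40,"z":0,"ax":0,"ay":0,"az":0,"grip":55},{"x":0,"y":-80,"z":0,"ax":0,"ay":0,"az":0,"grip":55},{"x":0,"y":-110,"z":0,"ax":0,"ay":0,"az":0,"grip":55},{"x":0,"y":-110,"z":0,"ax":0,"ay":0,"az":0,"grip":55}]'; python3 -c "
from h import *
grab('wrist','w14')
go(479.5,200.7,115,37.9)
"
```

```text
clock: 11.95
eef_pos: [569.1, 379.6, 122.8]
tool_rot: [-1.571, -0.008, 0.663]
force: [0.8, 0.7, -2.6]
width: 59.3
from [567.9 378.3 120. ] yawdeg 38.0 tool_rot [-1.571 -0.004  0.663] move {'x': np.float64(-178.9), 'y': np.float64(4.4), 'z': np.float64(-85.6), 'ay': np.float64(0.001)} q [-0.4   0.84 -0.42  1.52  0.41  0.87 -0.29] F [ 0.5 -0.9 -4.8] t 12.0 w 59.73775976364444
```

View pics/w14.png

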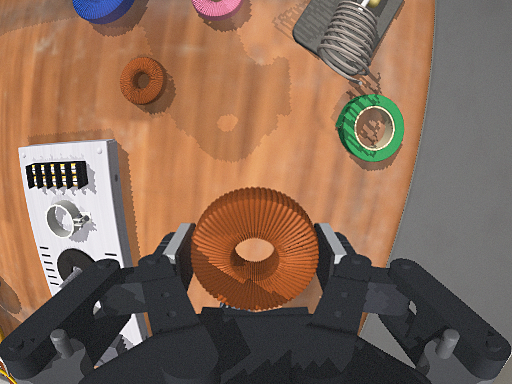

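```bash
python3 -m jog '[{"x":-35,"y":4,"z":-17,"ax":0,"ay":0,"az":0,"grip":55},{"x":-80,"y":4,"z":-38,"ax":0,"ay":0,"az":0,"grip":55},{"x":-125,"y":4,"z":-60,"ax":0,"ay":0,"az":0,"grip":55},{"x":-165,"y":4,"z":-79,"ax":0,"ay":0,"az":0,"grip":55},{"x":-178,"y":4,"z":-85,"ax":0,"ay":0,"az":0,"grip":55}]'; python3 -m jog '[{"x":0,"y":10,"z":0,"ax":0,"ay":0,"az":0,"grip":55},{"x":0,"y":20,"z":0,"ax":0,"ay":0,"az":0,"grip":55},{"x":0,"y":20,"z":0,"ax":0,"ay":0,"az":0,"grip":55},{"x":0,"y":20,"z":0,"ax":0,"ay":0,"az":0,"grip":55}]'; python3 -c "
from h import *
grab('wrist','w15')
go(480.2,199.8,40,37.9)
"
```

```text
clock: 12.5
eef_pos: [474.4, 193.7, 111.9]
tool_rot: [-1.572, 0.012, 0.659]
force: [0.3, -1.1, -3.5]
width: 59.7
clock: 12.9
eef_pos: [478.8, 202.6, 93.3]
tool_rot: [-1.57, 0.0, 0.665]
force: [0.4, 0.2, -4.2]
width: 59.6
from [479.  202.5  93.7] yawdeg 38.1 tool_rot [-1.57  -0.     0.665] move {'x': np.float64(-0.8), 'y': np.float64(53.7), 'z': np.float64(-2.9), 'ay': np.float64(0.003)} q [-0.2   0.7  -0.38  2.    0.49  0.54 -0.26] F [-0.5  0.4 -3.7] t 12.95 w 59.664527862988926
```

View pics/w15.png

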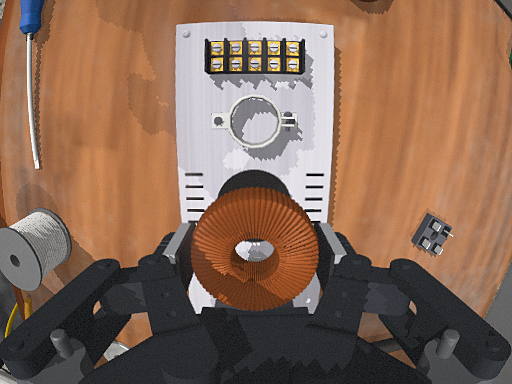

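```bash
python3 -m jog '[{"x":0,"y":12,"z":-1,"ax":0,"ay":0,"az":0,"grip":55},{"x":0,"y":28,"z":-1,"ax":0,"ay":0,"az":0,"grip":55},{"x":0,"y":44,"z":-1,"ax":0,"ay":0,"az":0,"grip":55},{"x":0,"y":54,"z":-1,"ax":0,"ay":0,"az":0,"grip":55},{"x":0,"y":54,"z":-1,"ax":0,"ay":0,"az":0,"grip":55}]'; python3 -m jog '[{"x":0,"y":1,"z":0,"ax":0,"ay":0,"az":0,"grip":55},{"x":0,"y":2,"z":0,"ax":0,"ay":0,"az":0,"grip":55}]'
```

```text
clock: 13.45
eef_pos: [478.7, 200.1, 38.7]
tool_rot: [-1.57, 0.003, 0.663]
force: [0.4, 0.4, -3.1]
width: 59.7
clock: 13.65
eef_pos: [480.1, 200.7, 38.6]
tool_rot: [-1.571, -0.001, 0.663]
force: [0.4, 0.6, -3.7]
width: 59.5
```

```bash
python3 -m jog '[{"x":0,"y":1,"z":0,"ax":0,"ay":0,"az":0,"grip":55},{"x":0,"y":2,"z":0,"ax":0,"ay":0,"az":0,"grip":55},{"x":0,"y":2,"z":0,"ax":0,"ay":0,"az":0,"grip":55}]'
```

```text
clock: 13.95
eef_pos: [479.7, 200.3, 36.3]
tool_rot: [-1.571, -0.0, 0.663]
force: [-0.6, 0.2, -5.1]
width: 59.2
```

```bash
python3 -m jog '[{"x":0,"y":1,"z":0,"ax":0,"ay":0,"az":0,"grip":55},{"x":0,"y":1,"z":0,"ax":0,"ay":0,"az":0,"grip":55}]'; python3 -m jog '[{"x":0,"y":0,"z":0,"ax":0,"ay":0,"az":0,"grip":68},{"x":0,"y":-1,"z":0,"ax":0,"ay":0,"az":0,"grip":74},{"x":0,"y":-2,"z":0,"ax":0,"ay":0,"az":0,"grip":76},{"x":0,"y":-30,"z":0,"ax":0,"ay":0,"az":0,"grip":76},{"x":0,"y":-75,"z":0,"ax":0,"ay":0,"az":0,"grip":76}]'; python3 -m jog '[{"x":0,"y":-35,"z":0,"ax":0,"ay":0,"az":0,"grip":76},{"x":0,"y":-35,"z":0,"ax":0,"ay":0,"az":0,"grip":76},{"x":0,"y":-35,"z":0,"ax":0,"ay":0,"az":0,"grip":76}]'; python3 -c "
from h import *
grab('wrist','w16')
go()
"
```

```text
clock: 14.15
eef_pos: [479.8, 200.4, 35.9]
tool_rot: [-1.571, -0.001, 0.663]
force: [-1.4, -0.4, 4.2]
width: 59.5
clock: 14.65
eef_pos: [477.9, 199.6, 109.0]
tool_rot: [-1.569, 0.005, 0.664]
force: [0.8, -0.0, -0.3]
width: 75.8
clock: 14.95
eef_pos: [480.1, 200.3, 145.9]
tool_rot: [-1.572, -0.002, 0.662]
force: [0.3, 0.3, -0.8]
width: 75.7
from [479.4 199.9 144.9] yawdeg 38.0 tool_rot [-1.571  0.     0.663] move {'x': np.float64(0.0), 'y': np.float64(0.0), 'z': np.float64(0.0)} q [-0.15  0.62 -0.45  1.97  0.43  0.65 -0.21] F [ 0.  -0.8 -0.2] t 15.0 w 76.04032402289968
```

View pics/w16.png

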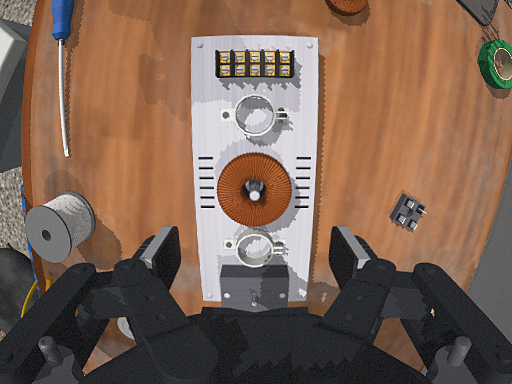

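```bash
python3 - <<'E'
from h import *
w=load("w16")
h=cv2.cvtColor(w["color"],cv2.COLOR_RGB2HSV);H,S,V=[h[...,k].astype(int) for k in range(3)]
mk=((H<16)&(S>120)).astype(np.uint8);m=np.zeros_like(mk);m[148:232,212:296]=mk[148:232,212:296]
m=cv2.morphologyEx(m,cv2.MORPH_OPEN,np.ones((3,3),np.uint8))
cn=max(cv2.findContours(m,0,cv2.CHAIN_APPROX_NONE)[0],key=cv2.contourArea)[:,0]
for z in(38,):
    p=onz(w,cn,z,True)[:,:2].astype(np.float32);print(z,cv2.minEnclosingCircle(p),cv2.fitEllipse(p)[:2])
print("stud tip",onz(w,(254,196),62,True)); crop('w16',190,30,320,310,2)
crop('w16',205,100,305,315,2.7)
# clips
print(onz(w,[(254.5,115.5),(255,248)],37,True))
go(477,-50.7,110,37.9)
E
```

```text
38 ((480.2756652832031, 198.25942993164062), 31.99727439880371) ((480.6445617675781, 198.5211639404297), (61.258914947509766, 63.18528747558594))
stud tip [[479.26332166 200.72874988  62.        ]]
[[442.99107048 247.84158645  37.        ]
 [514.88681049 156.54372758  37.        ]]
from [479.4 199.9 144.9] yawdeg 38.0 tool_rot [-1.571  0.     0.663] move {'x': np.float64(-156.0), 'y': np.float64(35.0), 'z': np.float64(-196.1), 'ay': np.float64(0.001)} q [-0.15  0.62 -0.45  1.97  0.43  0.65 -0.21] F [ 0.  -0.8 -0.2] t 15.0 w 76.04032402289968
```

View pics/w16c.png

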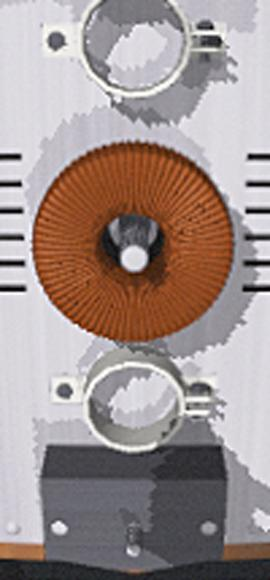

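```bash
python3 -m jog '[{"x":-25,"y":0,"z":-31,"ax":0,"ay":0,"az":0,"grip":60},{"x":-56,"y":0,"z":-69,"ax":0,"ay":0,"az":0,"grip":60},{"x":-87,"y":0,"z":-108,"ax":0,"ay":0,"az":0,"grip":60},{"x":-118,"y":0,"z":-148,"ax":0,"ay":0,"az":0,"grip":60},{"x":-144,"y":10,"z":-181,"ax":0,"ay":0,"az":0,"grip":60}]'; python3 -m jog '[{"x":-12,"y":25,"z":-15,"ax":0,"ay":0,"az":0,"grip":56},{"x":-12,"y":25,"z":-15,"ax":0,"ay":0,"az":0,"grip":56},{"x":-12,"y":25,"z":-15,"ax":0,"ay":0,"az":0,"grip":56},{"x":-12,"y":25,"z":-15,"ax":0,"ay":0,"az":0,"grip":56}]'; python3 -c "
from h import *
grab('wrist','w17')
go()
"
```

```text
clock: 15.5
eef_pos: [476.8, -33.7, 134.3]
tool_rot: [-1.571, 0.001, 0.662]
force: [0.7, 0.3, 0.1]
width: 59.9
clock: 15.9
eef_pos: [477.5, -48.1, 110.2]
tool_rot: [-1.57, -0.001, 0.666]
force: [0.2, 0.3, 0.4]
width: 55.9
from [477.7 -48.2 110.5] yawdeg 38.2 tool_rot [-1.57e+00 -1.00e-03  6.66e-01] move {'x': np.float64(0.0), 'y': np.float64(0.0), 'z': np.float64(0.0)} q [ 0.34  0.64 -0.43  2.09  0.53  0.52  0.18] F [ 0.6  0.3 -0.3] t 15.95 w 55.675286990480444
```

View pics/w17.png

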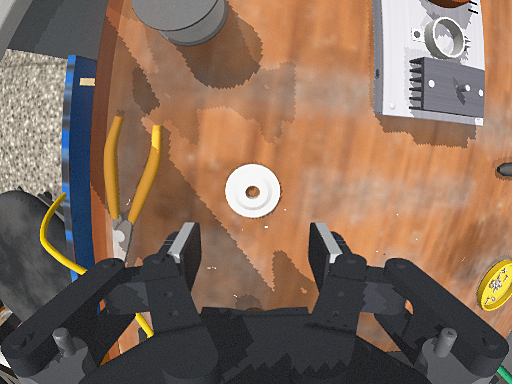

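```bash
python3 - <<'E'
from h import *
w=load("w17")
h=cv2.cvtColor(w["color"],cv2.COLOR_RGB2HSV);H,S,V=[h[...,k].astype(int) for k in range(3)]
mk=((S<60)&(V>170)).astype(np.uint8);m=np.zeros_like(mk);m[150:232,212:296]=mk[150:232,212:296]
cn=max(cv2.findContours(m,0,cv2.CHAIN_APPROX_NONE)[0],key=cv2.contourArea)[:,0]
for z in(2,4):
    p=onz(w,cn,z,True)[:,:2].astype(np.float32);print(z,cv2.minEnclosingCircle(p),cv2.fitEllipse(p)[:2])
crop('w17',215,155,295,225,8)
w1=load("w1");t=load("t0")
print(tri([(w,cv2.fitEllipse(cn)[0],True),(w1,(229.96,134.18),True)]))
go(477,-50.5,14,37.9)
E
```

```text
2 ((477.38983154296875, -50.94377136230469), 23.48335838317871) ((477.2914733886719, -51.08407211303711), (45.416107177734375, 46.28045654296875))
4 ((477.0443420410156, -50.483489990234375), 23.28714942932129) ((476.94683837890625, -50.62265396118164), (45.03654861450195, 45.8936767578125))
(array([477.01923235, -50.98020341,   1.0240886 ]), [0.2, 0.2])
from [477.7 -48.2 110.5] yawdeg 38.2 tool_rot [-1.57e+00 -1.00e-03  6.66e-01] move {'x': np.float64(-2.1), 'y': np.float64(96.5), 'z': np.float64(-1.4), 'ay': np.float64(0.005)} q [ 0.34  0.64 -0.43  2.09  0.53  0.52  0.18] F [ 0.6  0.3 -0.3] t 15.95 w 55.675286990480444
```

View pics/w17c.png

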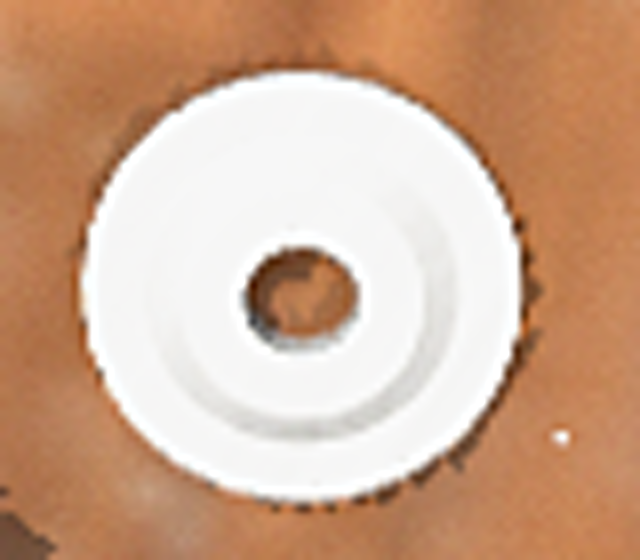

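```bash
python3 -m jog '[{"x":-2,"y":35,"z":-1.7,"ax":0,"ay":0.005,"az":0,"grip":56},{"x":-2,"y":70,"z":-1.7,"ax":0,"ay":0.005,"az":0,"grip":56},{"x":-2,"y":92,"z":-1.7,"ax":0,"ay":0.005,"az":0,"grip":56},{"x":-2,"y":95,"z":-1.7,"ax":0,"ay":0.005,"az":0,"grip":56},{"x":-2,"y":95,"z":-1.7,"ax":0,"ay":0.005,"az":0,"grip":56}]'; python3 -m jog '[{"x":0,"y":0,"z":0,"ax":0,"ay":0,"az":0,"grip":56}]';python3 -c "
from h import *
grab('wrist','w18')
go(477.2,-50.9,10,37.9)
"
```

```text
clock: 16.45
eef_pos: [477.0, -51.4, 15.4]
tool_rot: [-1.57, -0.0, 0.66]
force: [-0.2, 0.0, 0.5]
width: 56.0
clock: 16.55
eef_pos: [477.8, -52.0, 16.3]
tool_rot: [-1.572, -0.002, 0.659]
force: [-0.9, -0.0, 0.2]
width: 55.8
from [477.8 -52.3  16.5] yawdeg 37.7 tool_rot [-1.572 -0.002  0.658] move {'x': np.float64(0.4), 'y': np.float64(6.5), 'z': np.float64(1.5), 'ay': np.float64(-0.003)} q [ 0.22  0.8  -0.24  2.13  0.68  0.28  0.04] F [-1.3 -0.3  0.2] t 16.6 w 56.11681630398184
```

View pics/w18.png

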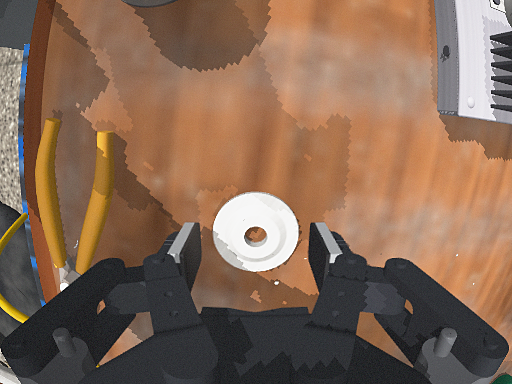

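```bash
python3 -m jog '[{"x":0.3,"y":5,"z":1.2,"ax":0,"ay":0,"az":0,"grip":52},{"x":0.3,"y":5,"z":1.2,"ax":0,"ay":0,"az":0,"grip":40},{"x":0.3,"y":5,"z":1.2,"ax":0,"ay":0,"az":0,"grip":38},{"x":0.3,"y":5,"z":1.2,"ax":0,"ay":0,"az":0,"grip":38},{"x":0.3,"y":5,"z":1.2,"ax":0,"ay":0,"az":0,"grip":38}]'; python3 -c "
from h import *
go(477.2,-50.9,10,37.9)
"
```

```text
clock: 17.1
eef_pos: [476.7, -51.5, 11.2]
tool_rot: [-1.572, -0.001, 0.658]
force: [-2.1, 0.8, 10.8]
width: 41.3
from [476.7 -51.5  11.2] yawdeg 37.7 tool_rot [-1.572e+00 -1.000e-03  6.580e-01] move {'x': np.float64(0.7), 'y': np.float64(1.2), 'z': np.float64(0.2), 'ay': np.float64(-0.004)} q [ 0.21  0.81 -0.24  2.13  0.7   0.27  0.03] F [-2.1  0.8 10.8] t 17.1 w 41.28829564060292
```

```bash
python3 -m jog '[{"x":0,"y":-2,"z":0,"ax":0,"ay":0,"az":0,"grip":38},{"x":0,"y":-20,"z":0,"ax":0,"ay":0,"az":0,"grip":38},{"x":0,"y":-60,"z":0,"ax":0,"ay":0,"az":0,"grip":38},{"x":0,"y":-110,"z":0,"ax":0,"ay":0,"az":0,"grip":38},{"x":0,"y":-110,"z":0,"ax":0,"ay":0,"az":0,"grip":38}]'; python3 -m jog '[{"x":0,"y":0,"z":0,"ax":0,"ay":0,"az":0,"grip":38}]'; python3 -c "
from h import *
grab('wrist','w19');grab('scene','s19')
crop('w19',150,180,360,330,3.8)
go(479.4,200.7,140,37.9)
"
```

```text
clock: 17.6
eef_pos: [479.6, -51.5, 125.1]
tool_rot: [-1.577, -0.008, 0.657]
force: [2.0, 0.1, -1.2]
width: 41.2
clock: 17.7
eef_pos: [476.8, -52.2, 121.3]
tool_rot: [-1.573, -0.002, 0.657]
force: [-0.4, -0.0, -1.2]
width: 41.0
from [475.4 -52.  119.5] yawdeg 37.7 tool_rot [-1.57e+00  1.00e-03  6.58e-01] move {'x': np.float64(157.6), 'y': np.float64(-20.6), 'z': np.float64(197.6), 'ay': np.float64(-0.004)} q [ 0.37  0.63 -0.47  2.09  0.54  0.55  0.16] F [-0.6 -0.3 -0.8] t 17.8 w 41.13400103918031
```

View pics/w19c.png

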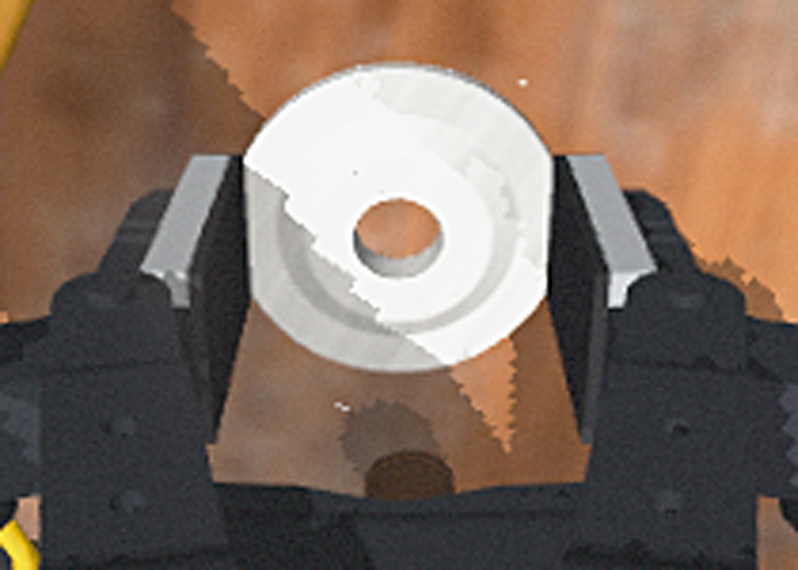

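View pics/s19.png

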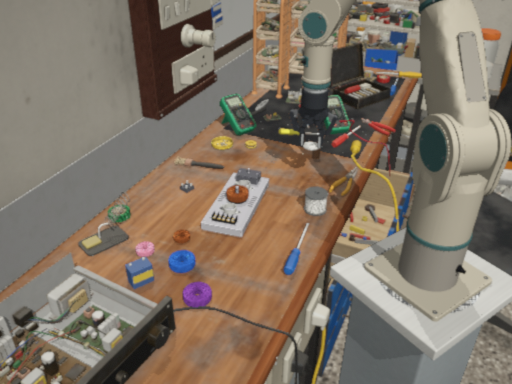

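```bash
python3 - <<'E'
from h import *
w=load("w19")
T=w["camera_from_world"];c=-T[:3,:3].T@T[:3,3];print("cam",c, "tcp≈cam-off")
# TCP from camera: fixed offset cam in tool frame (x,y,z)=? from start: 
for tag,tcp in(("w9",None),):
    pass
print(onz(w,(255.3,241.1),117,True),onz(w,(255.3,241.1),116,True))
# outline ends along tool z: top (400,66) bottom (400,372) rim at top of rim z=tcp-7
p=np.array([[400,66],[400,372]])/3.8+[150,180];q=onz(w,p,114,True);print(q,q.mean(0))
E
```

```text
cam [435.48038175   0.74156633 252.20338077] tcp≈cam-off
[[476.02532877 -50.75104532 117.        ]] [[476.32520994 -51.13189831 116.        ]]
[[462.47221028 -33.24617172 114.        ]
 [490.74026172 -69.77019016 114.        ]] [476.606236   -51.50818094 114.        ]
```

```bash
python3 -m jog '[{"x":25,"y":-10,"z":31,"ax":0,"ay":-0.004,"az":0,"grip":38},{"x":55,"y":-20,"z":69,"ax":0,"ay":-0.004,"az":0,"grip":38},{"x":86,"y":-20,"z":108,"ax":0,"ay":-0.004,"az":0,"grip":38},{"x":117,"y":-20,"z":147,"ax":0,"ay":-0.004,"az":0,"grip":38},{"x":145,"y":-10,"z":182,"ax":0,"ay":-0.004,"az":0,"grip":38}]'; python3 -m jog '[{"x":12,"y":10,"z":15,"ax":0,"ay":0,"az":0,"grip":38},{"x":12,"y":30,"z":15,"ax":0,"ay":0,"az":0,"grip":38},{"x":12,"y":30,"z":15,"ax":0,"ay":0,"az":0,"grip":38},{"x":12,"y":30,"z":15,"ax":0,"ay":0,"az":0,"grip":38}]';  python3 -c "
from h import *
go(479.7,200.3,85,37.9)
"
```

```text
clock: 18.3
eef_pos: [479.2, 183.7, 129.5]
tool_rot: [-1.57, 0.0, 0.663]
force: [0.5, -0.8, 0.1]
width: 40.9
clock: 18.7
eef_pos: [478.8, 199.5, 99.0]
tool_rot: [-1.57, 0.004, 0.662]
force: [-0.1, -0.3, -1.4]
width: 40.8
from [478.8 199.5  99. ] yawdeg 37.9 tool_rot [-1.57   0.004  0.662] move {'x': np.float64(1.2), 'y': np.float64(14.0), 'z': np.float64(0.1), 'ay': np.float64(0.001)} q [-0.17  0.69 -0.42  1.99  0.51  0.56 -0.29] F [-0.1 -0.3 -1.4] t 18.7 w 40.806550986182515
```

```bash
python3 -m jog '[{"x":0,"y":14,"z":0,"ax":0,"ay":0,"az":0,"grip":38},{"x":0,"y":14,"z":0,"ax":0,"ay":0,"az":0,"grip":38},{"x":0,"y":14,"z":0,"ax":0,"ay":0,"az":0,"grip":38}]';  python3 -c "
from h import *
grab('wrist','w20'); grab('scene','s20'); crop('w20',150,60,360,280,2.7)
go(479.7,200.3,75,37.9)
"
```

```text
clock: 19.0
eef_pos: [480.0, 199.7, 86.5]
tool_rot: [-1.571, 0.0, 0.661]
force: [-0.7, -0.3, -0.1]
width: 41.0
from [480.4 200.1  86.8] yawdeg 37.9 tool_rot [-1.571e+00 -1.000e-03  6.610e-01] move {'x': np.float64(-0.4), 'y': np.float64(11.8), 'z': np.float64(0.6), 'ay': np.float64(-0.0)} q [-0.18  0.71 -0.4   2.    0.53  0.53 -0.3 ] F [ 0.   0.2 -0.5] t 19.1 w 40.818529548466586
```

View pics/w20c.png

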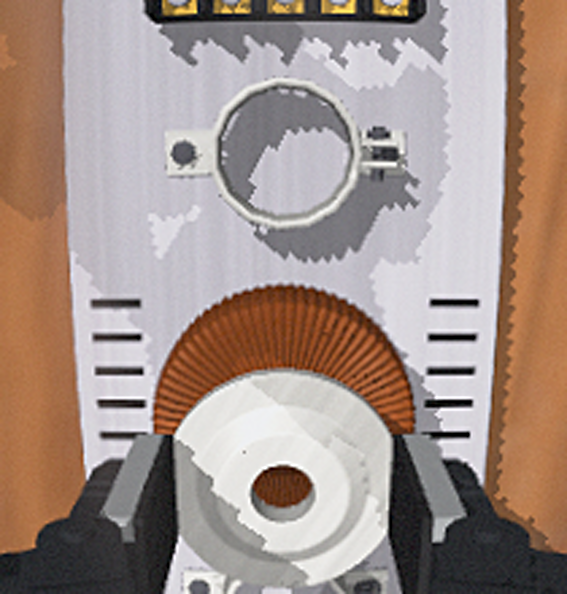

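```bash
python3 - <<'E'
from h import *
w=load("w20");a=np.radians(-52.1);u=np.array([np.cos(a),np.sin(a)]);v=np.array([-u[1],u[0]])
c=onz(w,(256.7,116.3),37,True)[0][:2];st=c+60*u
p=onz(w,(254.8,240.4),82.3,True)[0][:2];print("clip",c,"stud",st,"plate",p,"along",(p-st)@u,"lat",(p-st)@v)
print("vs stud(479.4,200.7):",(p-[479.4,200.7])@u,(p-[479.4,200.7])@v)
E
```

```text
clip [443.16791875 248.85678466] stud [480.02503075 201.51173957] plate [478.80356341 201.21601663] along -0.5169790446223715 lat -1.1454986637617273
vs stud(479.4,200.7): -0.77356268155355 -0.15365723974141926
```

```bash
python3 -m jog '[{"x":0.4,"y":6,"z":-0.5,"ax":0,"ay":0,"az":0,"grip":38},{"x":0.4,"y":11,"z":-0.5,"ax":0,"ay":0,"az":0,"grip":38},{"x":0.4,"y":14,"z":-0.5,"ax":0,"ay":0,"az":0,"grip":38},{"x":0.4,"y":17,"z":-0.5,"ax":0,"ay":0,"az":0,"grip":38},{"x":0.4,"y":17,"z":-0.5,"ax":0,"ay":0,"az":0,"grip":38}]';  python3 -c "
from h import *
grab('scene','s21'); grab('wrist','w21'); crop('s21',200,150,290,240,7)
go(479.7,200.3,61,37.9)
"
```

```text
clock: 19.6
eef_pos: [480.2, 200.0, 68.6]
tool_rot: [-1.571, 0.001, 0.662]
force: [-0.5, -0.4, 0.3]
width: 41.2
from [480.4 200.2  69. ] yawdeg 37.9 tool_rot [-1.571  0.     0.662] move {'x': np.float64(-0.5), 'y': np.float64(8.0), 'z': np.float64(0.5), 'ay': np.float64(0.001)} q [-0.2   0.74 -0.38  2.01  0.55  0.49 -0.32] F [-0.3 -0.1 -0.4] t 19.7 w 41.13359400784157
```

View pics/s21c.png

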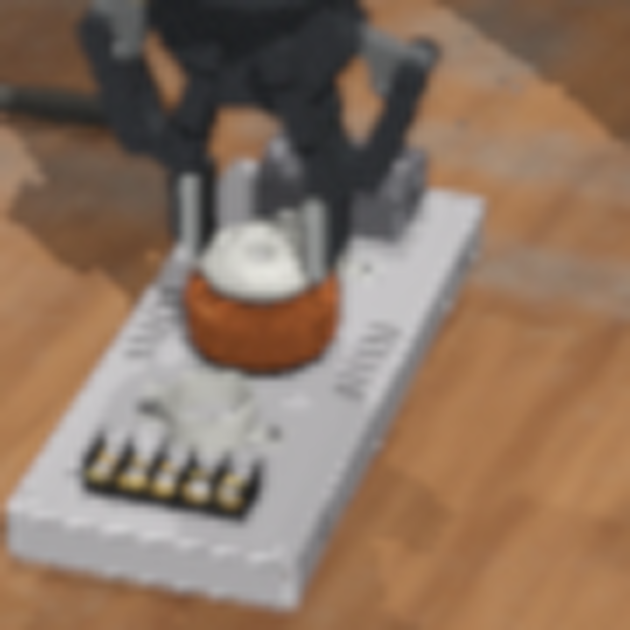

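```bash
python3 -m jog '[{"x":0,"y":4,"z":0,"ax":0,"ay":0,"az":0,"grip":38},{"x":0,"y":8,"z":0,"ax":0,"ay":0,"az":0,"grip":38},{"x":0,"y":8,"z":0,"ax":0,"ay":0,"az":0,"grip":38},{"x":0,"y":8,"z":0,"ax":0,"ay":0,"az":0,"grip":38}]'; python3 -m jog '[{"x":0,"y":1,"z":0,"ax":0,"ay":0,"az":0,"grip":38},{"x":0,"y":1,"z":0,"ax":0,"ay":0,"az":0,"grip":38}]'
```

```text
clock: 20.1
eef_pos: [480.4, 200.1, 61.0]
tool_rot: [-1.571, 0.0, 0.662]
force: [0.6, -0.1, -0.7]
width: 40.7
clock: 20.3
eef_pos: [480.6, 200.2, 60.4]
tool_rot: [-1.571, -0.0, 0.662]
force: [-0.5, -0.2, 1.3]
width: 40.9
```

```bash
python3 -m jog '[{"x":0,"y":0.5,"z":0,"ax":0,"ay":0,"az":0,"grip":38},{"x":0,"y":0.5,"z":0,"ax":0,"ay":0,"az":0,"grip":47},{"x":0,"y":-0.5,"z":0,"ax":0,"ay":0,"az":0,"grip":54},{"x":0,"y":-3,"z":0,"ax":0,"ay":0,"az":0,"grip":56},{"x":0,"y":-30,"z":0,"ax":0,"ay":0,"az":0,"grip":56}]'; python3 -m jog '[{"x":0,"y":-30,"z":0,"ax":0,"ay":0,"az":0,"grip":60},{"x":0,"y":-55,"z":0,"ax":0,"ay":0,"az":0,"grip":60},{"x":0,"y":-55,"z":0,"ax":0,"ay":0,"az":0,"grip":60},{"x":0,"y":-55,"z":0,"ax":0,"ay":0,"az":0,"grip":60}]'; python3 -c "
from h import *
grab('wrist','w22')
crop('w22',180,100,330,310,2.8)
go(561,-155,130,37.9)
"
```

```text
clock: 20.8
eef_pos: [478.8, 199.2, 88.4]
tool_rot: [-1.57, 0.005, 0.662]
force: [0.4, 0.4, 1.2]
width: 56.0
clock: 21.2
eef_pos: [480.8, 199.9, 145.5]
tool_rot: [-1.571, -0.001, 0.662]
force: [0.7, -0.8, -1.1]
width: 60.0
from [480.3 199.7 144.8] yawdeg 37.9 tool_rot [-1.571e+00  1.000e-03  6.620e-01] move {'x': np.float64(-154.2), 'y': np.float64(14.9), 'z': np.float64(-329.4), 'ay': np.float64(0.0)} q [-0.13  0.63 -0.48  1.96  0.46  0.66 -0.24] F [-0.6  0.5 -0.5] t 21.25 w 60.13861642958853
```

View pics/w22c.png

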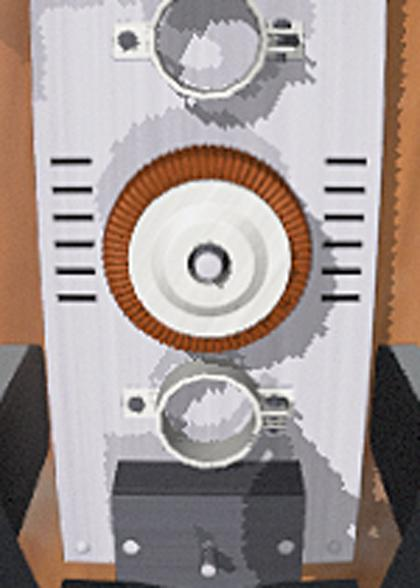

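```bash
python3 -m jog '[{"x":-16,"y":0,"z":-34,"ax":0,"ay":0,"az":0,"grip":50},{"x":-37,"y":0,"z":-79,"ax":0,"ay":0,"az":0,"grip":50},{"x":-58,"y":0,"z":-124,"ax":0,"ay":0,"az":0,"grip":50},{"x":-79,"y":0,"z":-169,"ax":0,"ay":0,"az":0,"grip":50},{"x":-100,"y":0,"z":-214,"ax":0,"ay":0,"az":0,"grip":50}]'; python3 -m jog '[{"x":-21,"y":0,"z":-45,"ax":0,"ay":0,"az":0,"grip":50},{"x":-40,"y":5,"z":-86,"ax":0,"ay":0,"az":0,"grip":50},{"x":-54,"y":14,"z":-115,"ax":0,"ay":0,"az":0,"grip":50},{"x":-54,"y":14,"z":-115,"ax":0,"ay":0,"az":0,"grip":50},{"x":-54,"y":14,"z":-115,"ax":0,"ay":0,"az":0,"grip":50}]';python3 -m jog '[{"x":0,"y":0,"z":0,"ax":0,"ay":0,"az":0,"grip":50}]'; python3 -c "
from h import *
grab('wrist','w23')
go(561,-155,130,37.9)
"
```

```text
clock: 21.75
eef_pos: [532.5, -32.1, 143.8]
tool_rot: [-1.569, 0.002, 0.662]
force: [1.0, 0.0, -0.1]
width: 49.8
clock: 22.25
eef_pos: [560.2, -154.2, 129.5]
tool_rot: [-1.568, 0.001, 0.66]
force: [0.0, 0.6, 0.0]
width: 49.9
clock: 22.35
eef_pos: [560.9, -152.0, 130.6]
tool_rot: [-1.569, -0.0, 0.664]
force: [0.1, 1.1, 0.8]
width: 49.7
from [ 561.1 -151.8  130.9] yawdeg 38.1 tool_rot [-1.569 -0.     0.665] move {'x': np.float64(-2.0), 'y': np.float64(0.9), 'z': np.float64(-2.5), 'ay': np.float64(0.003)} q [ 0.54  0.72 -0.52  1.81  0.5   0.75  0.42] F [-0.1  0.1 -0.2] t 22.4 w 49.71991991460887
```

View pics/w23.png

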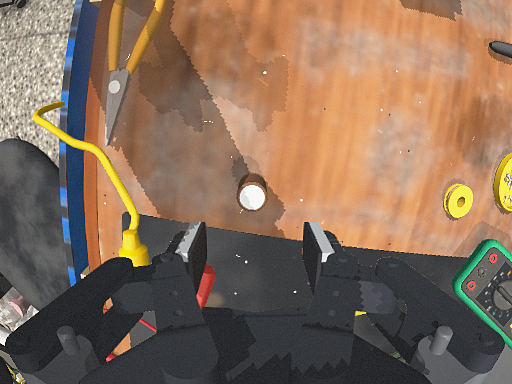

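```bash
python3 - <<'E'
from h import *
w=load("w23");w1=load("w1");t=load("t0")
h=cv2.cvtColor(w["color"],cv2.COLOR_RGB2HSV);H,S,V=[h[...,k].astype(int) for k in range(3)]
mk=((S<70)&(V>150)).astype(np.uint8);m=np.zeros_like(mk);m[170:225,225:285]=mk[170:225,225:285]
cn=max(cv2.findContours(m,0,cv2.CHAIN_APPROX_NONE)[0],key=cv2.contourArea)[:,0]
e=cv2.fitEllipse(cn);print(e)
p=onz(w,cn,36,True)[:,:2].astype(np.float32);print(cv2.minEnclosingCircle(p),cv2.fitEllipse(p)[:2])
print(tri([(w,e[0],True),(t,(370.5,143.4),0)]),tri([(w,e[0],True),(w1,(231.2,240.5),True)]))
crop('w23',215,160,295,225,7);crop('w1',205,210,260,260,7)
E
```

```text
((251.74176025390625, 196.98667907714844), (24.174217224121094, 24.49336051940918), 104.73106384277344)
((560.7505493164062, -156.05235290527344), 10.356863021850586) ((560.9109497070312, -155.89195251464844), (19.449661254882812, 20.13317108154297))
(array([ 562.38148653, -157.89363115,   27.5368847 ]), [0.0, 0.0]) (array([ 560.01947889, -154.27508566,   41.85788459]), [0.3, 0.3])
```

View pics/w23c.png

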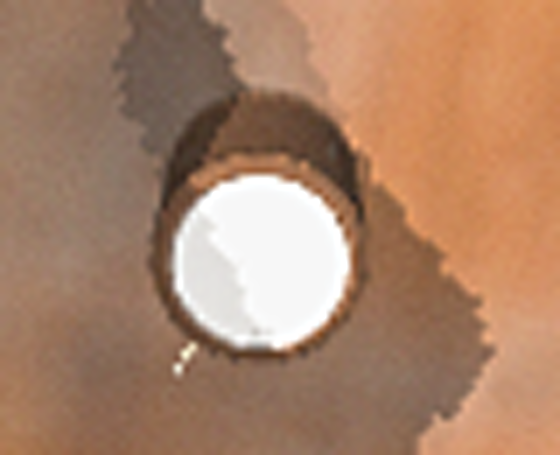

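```bash
python3 -c "
from h import *
go(560.9,-155.8,50,37.9)"; python3 -m jog '[{"x":-2.4,"y":30,"z":-3,"ax":0,"ay":0,"az":0,"grip":40},{"x":-2.4,"y":60,"z":-3,"ax":0,"ay":0,"az":0,"grip":40},{"x":-2.4,"y":80,"z":-3,"ax":0,"ay":0,"az":0,"grip":40},{"x":-2.4,"y":80,"z":-3,"ax":0,"ay":0,"az":0,"grip":40},{"x":-2.4,"y":80,"z":-3,"ax":0,"ay":0,"az":0,"grip":40}]';python3 -c "
from h import *
grab('wrist','w24')
go(560.9,-155.9,29.5,37.9)
"
```

```text
from [ 561.1 -151.8  130.9] yawdeg 38.1 tool_rot [-1.569 -0.     0.665] move {'x': np.float64(-2.6), 'y': np.float64(80.9), 'z': np.float64(-3.2), 'ay': np.float64(0.003)} q [ 0.54  0.72 -0.52  1.81  0.5   0.75  0.42] F [-0.1  0.1 -0.2] t 22.4 w 49.71991991460887
clock: 22.9
eef_pos: [561.6, -156.4, 51.6]
tool_rot: [-1.57, -0.0, 0.664]
force: [0.5, 0.1, -0.1]
width: 40.1
from [ 562.2 -156.8   52.2] yawdeg 38.0 tool_rot [-1.572e+00 -1.000e-03  6.640e-01] move {'x': np.float64(-0.5), 'y': np.float64(22.7), 'z': np.float64(1.5), 'ay': np.float64(0.002)} q [ 0.5   0.83 -0.44  1.84  0.59  0.6   0.35] F [-0.1 -0.8  0.2] t 22.95 w 39.75684374834777
```

View pics/w24.png

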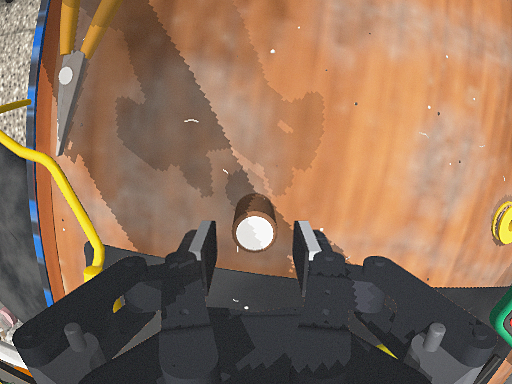

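```bash
python3 -m jog '[{"x":-0.4,"y":10,"z":1,"ax":0,"ay":0,"az":0,"grip":40},{"x":-0.4,"y":20,"z":1,"ax":0,"ay":0,"az":0,"grip":40},{"x":-0.4,"y":22,"z":1,"ax":0,"ay":0,"az":0,"grip":40},{"x":-0.4,"y":22,"z":1,"ax":0,"ay":0,"az":0,"grip":30},{"x":-0.4,"y":22,"z":1,"ax":0,"ay":0,"az":0,"grip":18}]'; python3 -m jog '[{"x":0,"y":0,"z":0,"ax":0,"ay":0,"az":0,"grip":18},{"x":0,"y":0,"z":0,"ax":0,"ay":0,"az":0,"grip":18},{"x":0,"y":0,"z":0,"ax":0,"ay":0,"az":0,"grip":18}]'; python3 -c "
from h import *
grab('wrist','w25')
go()
"
```

```text
clock: 23.45
eef_pos: [560.5, -157.3, 29.4]
tool_rot: [-1.571, -0.0, 0.662]
force: [-0.5, 0.0, -0.4]
width: 22.7
clock: 23.75
eef_pos: [560.4, -157.4, 29.3]
tool_rot: [-1.571, -0.0, 0.662]
force: [-0.6, -0.2, -0.0]
width: 22.9
from [ 560.4 -157.4   29.2] yawdeg 37.9 tool_rot [-1.571 -0.     0.662] move {'x': np.float64(0.0), 'y': np.float64(0.0), 'z': np.float64(0.0)} q [ 0.48  0.87 -0.41  1.85  0.61  0.56  0.33] F [-0.4 -0.3 -0.2] t 23.8 w 22.40609571259492
```

View pics/w25.png

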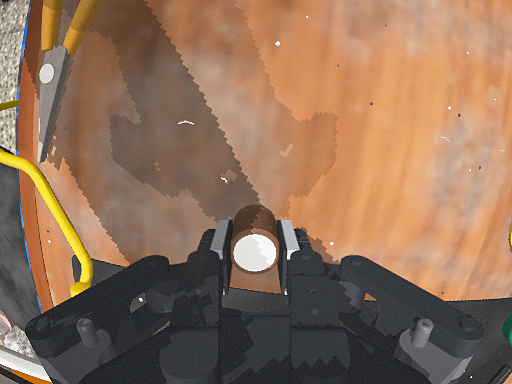

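```bash
python3 - <<'E'
from h import *
w=load("w25")
h=cv2.cvtColor(w["color"],cv2.COLOR_RGB2HSV);S=h[...,1].astype(int);V=h[...,2].astype(int)
mk=((S<70)&(V>150)).astype(np.uint8);m=np.zeros_like(mk);m[230:275,233:277]=mk[230:275,233:277]
cn=max(cv2.findContours(m,0,cv2.CHAIN_APPROX_NONE)[0],key=cv2.contourArea)[:,0]
print(cv2.minEnclosingCircle(onz(w,cn,36,True)[:,:2].astype(np.float32)),onz(w,cv2.fitEllipse(cn)[0],36,True))
E
python3 -m jog '[{"x":0,"y":-10,"z":0,"ax":0,"ay":0,"az":0,"grip":18},{"x":0,"y":-40,"z":0,"ax":0,"ay":0,"az":0,"grip":18},{"x":0,"y":-80,"z":0,"ax":0,"ay":0,"az":0,"grip":18},{"x":0,"y":-112,"z":0,"ax":0,"ay":0,"az":0,"grip":18},{"x":0,"y":-112,"z":0,"ax":0,"ay":0,"az":0,"grip":18}]'; python3 -c "
from h import *
grab('wrist','w26')
go(443,247.7,140,37.9)
"
```

```text
((559.8077392578125, -156.90921020507812), 10.148144721984863) [[ 559.63829138 -156.69358661   36.        ]]
clock: 24.3
eef_pos: [563.5, -157.4, 146.3]
tool_rot: [-1.578, -0.006, 0.662]
force: [1.2, 0.3, 0.8]
width: 22.5
from [ 561.9 -157.6  144. ] yawdeg 37.9 tool_rot [-1.575 -0.003  0.662] move {'x': np.float64(155.2), 'y': np.float64(2.9), 'z': np.float64(392.8), 'ay': np.float64(0.0)} q [ 0.56  0.71 -0.53  1.8   0.49  0.77  0.43] F [ 0.5 -0.1 -0.6] t 24.35 w 22.735631456097515
```

View pics/w26.png

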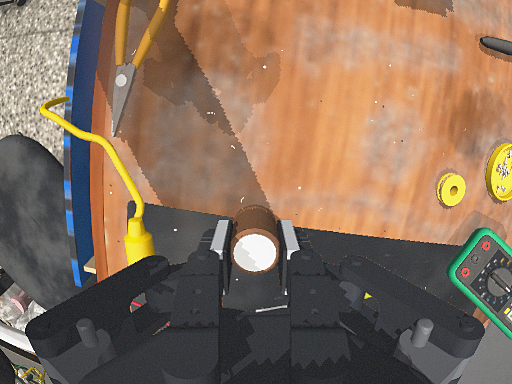

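```bash
python3 -m jog '[{"x":13,"y":0,"z":34,"ax":0,"ay":0,"az":0,"grip":18},{"x":30,"y":0,"z":77,"ax":0,"ay":0,"az":0,"grip":18},{"x":47,"y":0,"z":121,"ax":0,"ay":0,"az":0,"grip":18},{"x":64,"y":0,"z":165,"ax":0,"ay":0,"az":0,"grip":18},{"x":81,"y":0,"z":209,"ax":0,"ay":0,"az":0,"grip":18}]'; python3 -m jog '[{"x":17,"y":0,"z":44,"ax":0,"ay":0,"az":0,"grip":18},{"x":34,"y":0,"z":88,"ax":0,"ay":0,"az":0,"grip":18},{"x":51,"y":0,"z":130,"ax":0,"ay":0,"az":0,"grip":18},{"x":66,"y":0,"z":165,"ax":0,"ay":0,"az":0,"grip":18},{"x":74,"y":0,"z":182,"ax":0,"ay":0,"az":0,"grip":18}]';python3 -m jog '[{"x":0,"y":0,"z":0,"ax":0,"ay":0,"az":0,"grip":18},{"x":0,"y":0,"z":0,"ax":0,"ay":0,"az":0,"grip":18}]'; python3 -c "
from h import *
grab('wrist','w27')
go(443.6,247.1,75,37.9)
"
```

```text
clock: 24.85
eef_pos: [494.2, 58.6, 140.4]
tool_rot: [-1.57, 0.002, 0.662]
force: [1.5, 0.5, -0.1]
width: 22.7
clock: 25.35
eef_pos: [439.9, 250.3, 140.7]
tool_rot: [-1.569, 0.0, 0.667]
force: [0.3, -0.5, -0.4]
width: 22.7
clock: 25.55
eef_pos: [441.7, 245.3, 140.4]
tool_rot: [-1.571, 0.002, 0.662]
force: [0.6, -1.2, -0.8]
width: 22.3
from [442.1 244.5 140.5] yawdeg 37.9 tool_rot [-1.572  0.002  0.661] move {'x': np.float64(2.9), 'y': np.float64(65.4), 'z': np.float64(1.2), 'ay': np.float64(-0.001)} q [-0.25  0.61 -0.47  2.    0.46  0.63 -0.36] F [ 1.4 -1.9 -0.3] t 25.6 w 22.68208868590869
```

View pics/w27.png

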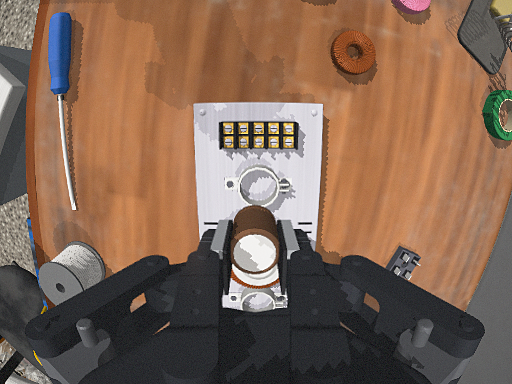

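```bash
python3 - <<'E'
from h import *
w=load("w27");crop('w27',215,155,305,290,5)
print(onz(w,[(259.5,185.5)],37,True))
E
```

```text
[[442.19870848 250.63857575  37.        ]]
```

View pics/w27c.png

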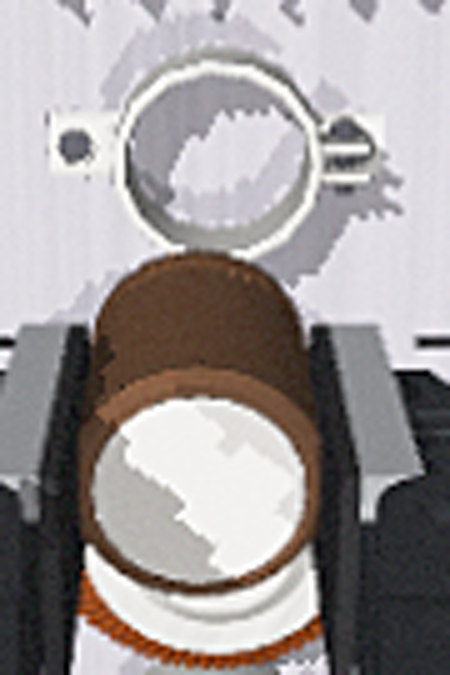

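```bash
python3 -m jog '[{"x":2.6,"y":20,"z":1.6,"ax":0,"ay":0,"az":0,"grip":18},{"x":2.6,"y":45,"z":1.6,"ax":0,"ay":0,"az":0,"grip":18},{"x":2.6,"y":62,"z":1.6,"ax":0,"ay":0,"az":0,"grip":18},{"x":2.6,"y":62,"z":1.6,"ax":0,"ay":0,"az":0,"grip":18},{"x":2.6,"y":62,"z":1.6,"ax":0,"ay":0,"az":0,"grip":18}]'; python3 -m jog '[{"x":0,"y":0,"z":0,"ax":0,"ay":0,"az":0,"grip":18}]'; python3 -c "
from h import *
grab('wrist','w28');grab('scene','s28');crop('s28',190,150,300,240,6)
go(443.4,247.5,75,37.9)
"
```

```text
clock: 26.1
eef_pos: [443.6, 247.8, 79.1]
tool_rot: [-1.571, 0.001, 0.66]
force: [0.3, 0.0, 0.5]
width: 22.7
clock: 26.2
eef_pos: [444.1, 248.8, 79.9]
tool_rot: [-1.571, -0.001, 0.661]
force: [-0.5, -0.8, -0.2]
width: 22.8
from [444.  249.2  80.1] yawdeg 37.9 tool_rot [-1.571 -0.002  0.661] move {'x': np.float64(-1.6), 'y': np.float64(5.1), 'z': np.float64(-1.0), 'ay': np.float64(-0.0)} q [-0.31  0.71 -0.38  2.03  0.54  0.49 -0.44] F [ 0.2  0.1 -0.7] t 26.3 w 22.79545230610741
```

View pics/w28.png

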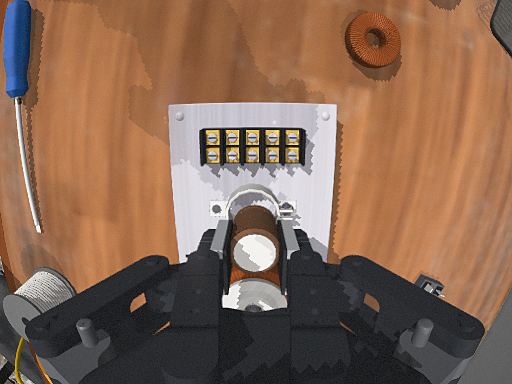

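View pics/s28c.png

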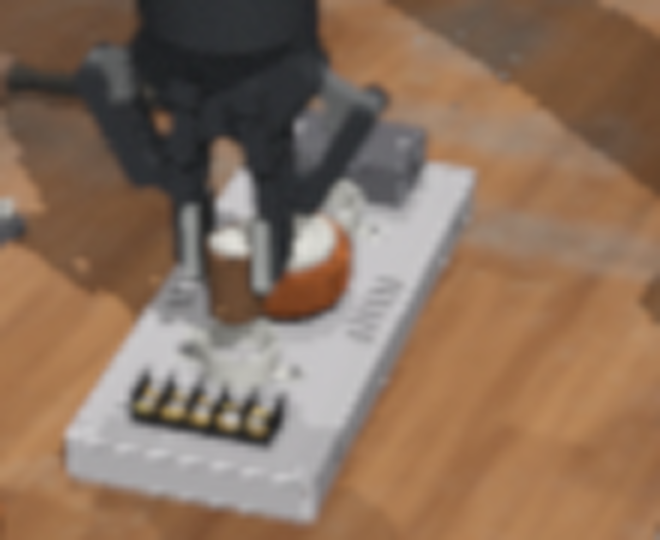

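```bash
python3 - <<'E'
from h import *
w=load("w28");crop('w28',200,170,310,290,5)
# predicted rim circle and cap bottom circle pixel extents
th=np.linspace(0,2*np.pi,360)
for nm,cx,cy,r,z in(("rim",442.8,248.2,17.5,37),("capbot",443.5,249.9,12.5,51),("captop",443.5,249.9,12.5,87)):
    q=proj(w,np.c_[cx+r*np.cos(th),cy+r*np.sin(th),np.full(360,z)],True);c=(q-[200,170])*5;print(nm,c.min(0),c.max(0))
E
```

```text
rim [122.93489721  96.36205769] [402.03205714 356.81343206]
capbot [167.90212246 164.63982564] [383.0751192  363.27586063]
captop [143.28659981 290.05318469] [409.8648235  524.00173278]
```

View pics/w28c.png

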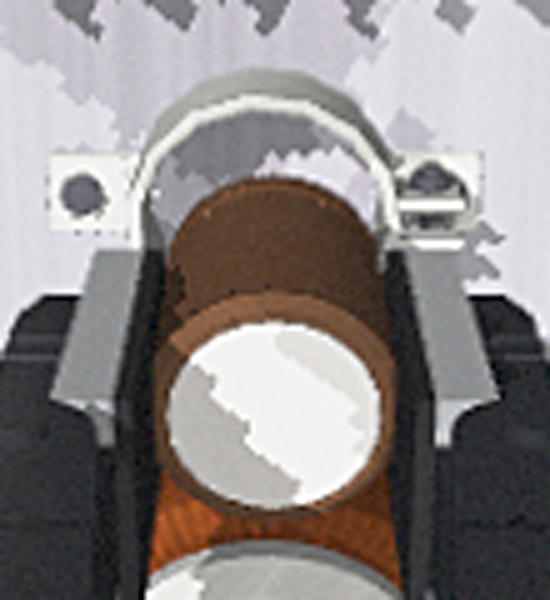

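```bash
python3 - <<'E'
from h import *
w=load("w28");z=np.array([-.614,.789]);x=np.array([.789,.614]);o=np.array([442.8,248.2])
f=lambda c,h:onz(w,np.array(c)/5+[200,170],h,True)[0][:2]-o
rf=f((268,92),37);cf=f((275,178),50.8)
print("rim center z",rf@z-17.5,"cap center z",cf@z-12.5)
rl=f((133,225),37);rr=f((399,225),37);print("rim x",(rl@x+rr@x)/2,"width",(rr-rl)@x)
cl=f((168,262),50.8);cr=f((383,262),50.8);print("cap x",(cl@x+cr@x)/2,(cr-cl)@x)
tl=f((156,410),86.8);tr=f((396,410),86.8);tt=f((275,292),86.8);tb=f((275,520),86.8);print("top x",(tl@x+tr@x)/2,"z",(tt@z+tb@z)/2,(tt-tb)@z)
go()
E
```

```text
rim center z 0.5456297409476072 cap center z -0.7616045183696993
rim x 0.4440475317286108 width 33.311274264621716
cap x 1.5979715333198605 24.985570408802445
top x 1.542639065256167 z 0.942238379814377 24.374741222635112
from [444.  249.2  80.1] yawdeg 37.9 tool_rot [-1.571 -0.002  0.661] move {'x': np.float64(0.0), 'y': np.float64(0.0), 'z': np.float64(0.0)} q [-0.31  0.71 -0.38  2.03  0.54  0.49 -0.44] F [ 0.2  0.1 -0.7] t 26.3 w 22.79545230610741
```

```bash
python3 -m jog '[{"x":-1.1,"y":5,"z":0.8,"ax":0,"ay":0,"az":0,"grip":18},{"x":-1.1,"y":11,"z":0.8,"ax":0,"ay":0,"az":0,"grip":18},{"x":-1.1,"y":16,"z":0.8,"ax":0,"ay":0,"az":0,"grip":18},{"x":-1.1,"y":19,"z":0.8,"ax":0,"ay":0,"az":0,"grip":18},{"x":-1.1,"y":19,"z":0.8,"ax":0,"ay":0,"az":0,"grip":18}]'; python3 -c "
from h import *
grab('wrist','w29');crop('w29',200,170,310,290,5)
go(443.4,247.5,52,37.9)
"
```

```text
clock: 26.8
eef_pos: [441.5, 249.1, 59.5]
tool_rot: [-1.571, 0.001, 0.662]
force: [-0.0, -0.2, -0.4]
width: 22.6
from [441.7 249.2  59.8] yawdeg 37.9 tool_rot [-1.571e+00  1.000e-03  6.620e-01] move {'x': np.float64(0.3), 'y': np.float64(7.8), 'z': np.float64(-2.4), 'ay': np.float64(0.001)} q [-0.34  0.74 -0.35  2.05  0.57  0.45 -0.46] F [-0.3 -0.6 -0.4] t 26.85 w 23.029298527562926
```

View pics/w29c.png

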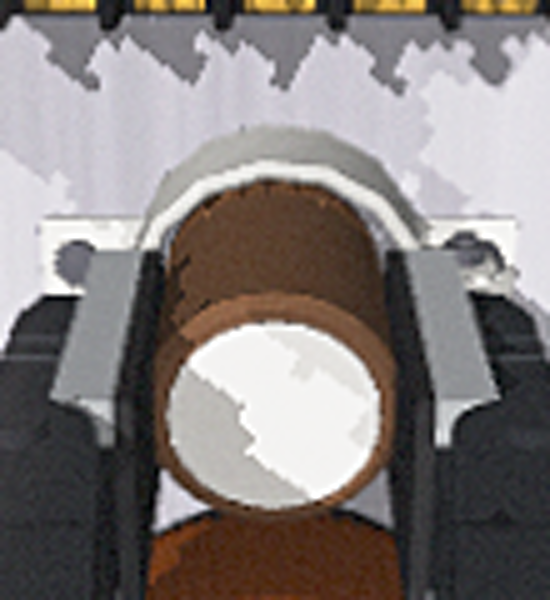

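```bash
python3 -m jog '[{"x":0.5,"y":2,"z":-1.6,"ax":0,"ay":0,"az":0,"grip":18},{"x":0.5,"y":5,"z":-1.6,"ax":0,"ay":0,"az":0,"grip":18},{"x":0.5,"y":7,"z":-1.6,"ax":0,"ay":0,"az":0,"grip":18},{"x":0.5,"y":7,"z":-1.6,"ax":0,"ay":0,"az":0,"grip":18}]'; python3 -m jog '[{"x":0,"y":1,"z":0,"ax":0,"ay":0,"az":0,"grip":18},{"x":0,"y":1,"z":0,"ax":0,"ay":0,"az":0,"grip":18}]'; python3 -c "
from h import *
grab('wrist','w30');crop('w30',200,170,310,290,5)
go(443.4,247.5,52,37.9)
"
```

```text
clock: 27.25
eef_pos: [443.2, 248.1, 52.9]
tool_rot: [-1.571, 0.0, 0.662]
force: [-0.7, -0.5, 0.3]
width: 22.8
clock: 27.45
eef_pos: [443.3, 248.3, 52.1]
tool_rot: [-1.571, -0.0, 0.662]
force: [-0.3, -0.0, -0.5]
width: 22.9
from [443.3 248.3  52.2] yawdeg 37.9 tool_rot [-1.571 -0.     0.662] move {'x': np.float64(-0.4), 'y': np.float64(0.2), 'z': np.float64(-0.7), 'ay': np.float64(0.001)} q [-0.34  0.76 -0.34  2.05  0.58  0.43 -0.47] F [-0.9  0.1 -0.8] t 27.5 w 22.862849348636555
```

View pics/w30c.png

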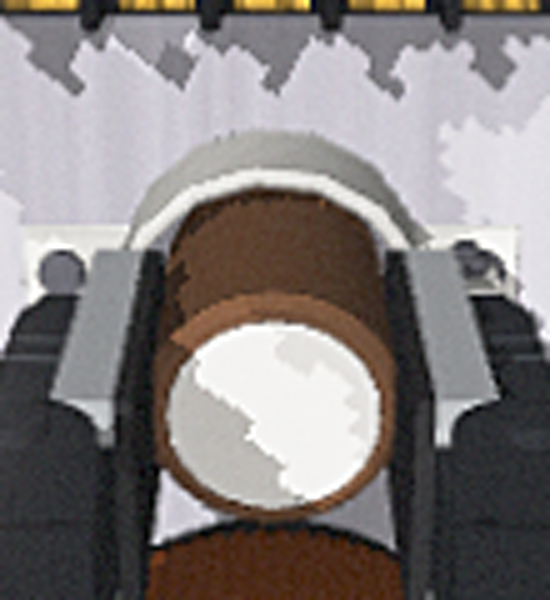

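```bash
python3 -m jog '[{"x":0,"y":1,"z":0,"ax":0,"ay":0,"az":0,"grip":18},{"x":0,"y":1.5,"z":0,"ax":0,"ay":0,"az":0,"grip":18},{"x":0,"y":1.5,"z":0,"ax":0,"ay":0,"az":0,"grip":18}]'
```

```text
clock: 27.8
eef_pos: [443.4, 248.3, 51.2]
tool_rot: [-1.571, -0.0, 0.662]
force: [-1.4, -0.5, 4.9]
width: 22.9
```

```bash
python3 -m jog '[{"x":0,"y":0,"z":0,"ax":0,"ay":0,"az":0,"grip":30},{"x":0,"y":0,"z":0,"ax":0,"ay":0,"az":0,"grip":42},{"x":0,"y":-2,"z":0,"ax":0,"ay":0,"az":0,"grip":44},{"x":0,"y":-30,"z":0,"ax":0,"ay":0,"az":0,"grip":44},{"x":0,"y":-75,"z":0,"ax":0,"ay":0,"az":0,"grip":44}]'; python3 -m jog '[{"x":0,"y":-15,"z":0,"ax":0,"ay":0,"az":0,"grip":50},{"x":0,"y":-15,"z":0,"ax":0,"ay":0,"az":0,"grip":50},{"x":0,"y":-15,"z":0,"ax":0,"ay":0,"az":0,"grip":50}]'; python3 -c "
from h import *
grab('wrist','w31')
go(632,271,145,-52)
"
```

```text
clock: 28.3
eef_pos: [441.6, 247.2, 124.5]
tool_rot: [-1.57, 0.006, 0.663]
force: [0.6, -1.1, 1.0]
width: 44.0
clock: 28.6
eef_pos: [443.3, 247.8, 140.5]
tool_rot: [-1.571, 0.0, 0.662]
force: [0.3, -0.0, -0.9]
width: 50.2
from [442.9 247.6 139.9] yawdeg 37.9 tool_rot [-1.571e+00  1.000e-03  6.620e-01] move {'x': np.float64(163.6), 'y': np.float64(-5.3), 'z': np.float64(-97.7), 'ay': np.float64(1.569)} q [-0.25  0.62 -0.47  2.    0.46  0.63 -0.37] F [0.4 0.1 0.4] t 28.65 w 50.309667905798804
```

View pics/w31.png

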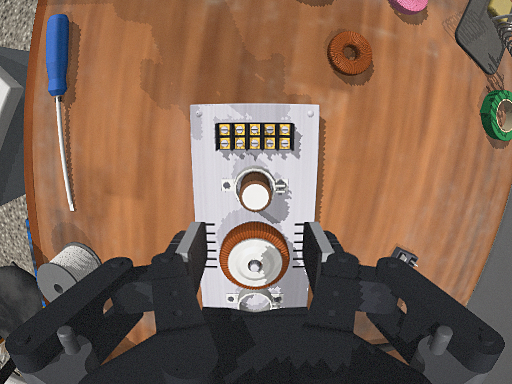

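```bash
python3 - <<'E'
from h import *
for tag,z in(("w11",10),("w16",10),("w22",10)):
    w=load(tag);g=cv2.cvtColor(w["color"],cv2.COLOR_RGB2HSV);S=g[...,1].astype(int);V=g[...,2].astype(int)
    c=proj(w,[632,271,5],True)[0].astype(int);x0,y0=c-35;x1,y1=c+35
    m=np.zeros(S.shape,np.uint8);y0=max(y0,0);x0=max(x0,0)
    m[y0:y1,x0:x1]=(S<90)[y0:y1,x0:x1];m=cv2.morphologyEx(m,cv2.MORPH_OPEN,np.ones((3,3),np.uint8))
    n,l,st,ce=cv2.connectedComponentsWithStats(m);k=1+np.argmax(st[1:,4]) ;print(tag,c,st[k],ce[k])
    pts=np.argwhere(l==k)[:,::-1];r=cv2.minAreaRect(onz(w,pts,z,True)[:,:2].astype(np.float32));print(r)
    crop(tag,int(x0),int(y0),int(x1),int(y1),6)
E
```

```text
w11 [400 212] [385 193  34  35 756] [401.40740741 210.63095238]
((629.0061645507812, 273.1448974609375), (38.50893020629883, 30.76251983642578), 13.499110221862793)
w16 [406 213] [390 195  35  35 764] [407.26832461 211.92146597]
((629.2134399414062, 273.3380126953125), (38.85893249511719, 30.4577693939209), 13.138075828552246)
w22 [406 213] [390 194  36  35 775] [407.37806452 211.27612903]
((629.1891479492188, 273.250244140625), (38.991085052490234, 30.427600860595703), 13.089951515197754)
```

View pics/w16c.png

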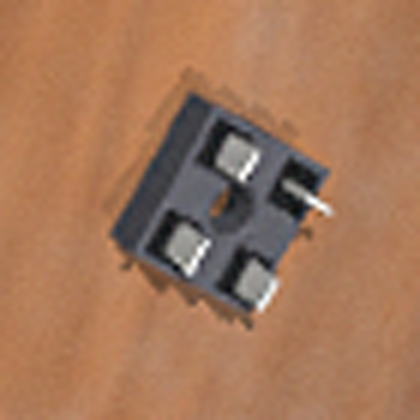

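```bash
python3 -c "
from h import *
go(630,272,145,13.2)
"
```

```text
from [442.9 247.6 139.9] yawdeg 37.9 tool_rot [-1.571e+00  1.000e-03  6.620e-01] move {'x': np.float64(162.6), 'y': np.float64(-5.3), 'z': np.float64(-95.7), 'ay': np.float64(0.431)} q [-0.25  0.62 -0.47  2.    0.46  0.63 -0.37] F [0.4 0.1 0.4] t 28.65 w 50.309667905798804
```

```bash
python3 -m jog '[{"x":35,"y":-5,"z":-20,"ax":0,"ay":0.1,"az":0,"grip":50},{"x":75,"y":-5,"z":-44,"ax":0,"ay":0.2,"az":0,"grip":50},{"x":115,"y":-5,"z":-68,"ax":0,"ay":0.3,"az":0,"grip":50},{"x":148,"y":-5,"z":-87,"ax":0,"ay":0.4,"az":0,"grip":50},{"x":163,"y":-5,"z":-96,"ax":0,"ay":0.431,"az":0,"grip":50}]'; python3 -m jog '[{"x":0,"y":0,"z":0,"ax":0,"ay":0,"az":0,"grip":50},{"x":0,"y":0,"z":0,"ax":0,"ay":0,"az":0,"grip":50}]'; python3 -c "
from h import *
grab('wrist','w32')
go(630,272,145,13.2)
crop('w32',200,120,310,260,5)
"
```

```text
clock: 29.15
eef_pos: [633.7, 272.0, 143.3]
tool_rot: [-1.572, 0.0, 0.226]
force: [-0.3, 0.0, -0.7]
width: 50.1
clock: 29.35
eef_pos: [629.2, 272.5, 143.6]
tool_rot: [-1.572, 0.004, 0.232]
force: [-1.3, -0.5, 0.0]
width: 50.0
from [628.8 272.7 144.1] yawdeg 13.3 tool_rot [-1.571  0.004  0.233] move {'x': np.float64(1.0), 'y': np.float64(-0.9), 'z': np.float64(-0.9), 'ay': np.float64(0.002)} q [-0.25  0.81 -0.37  1.48  0.34  0.91 -0.49] F [-0.1 -0.6 -0.2] t 29.4 w 50.3743041352439
```

View pics/w32.png

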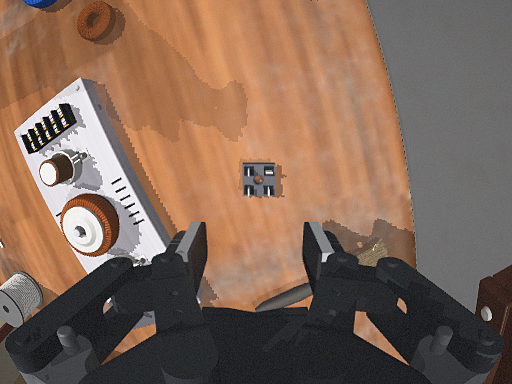

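View pics/w32c.png

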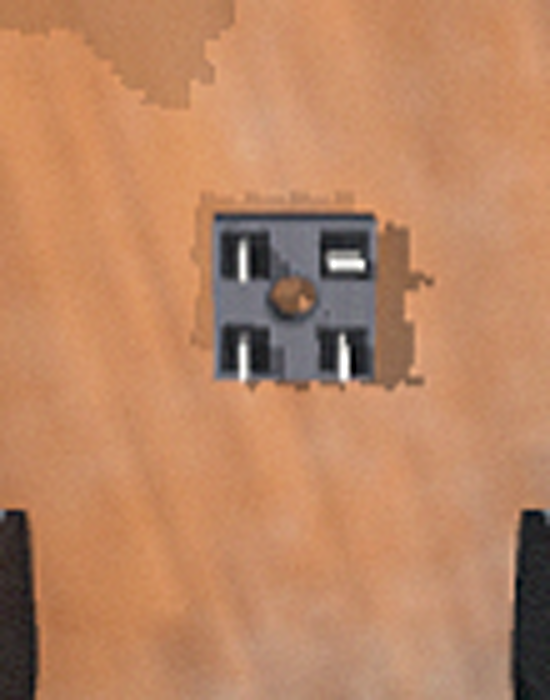

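```bash
python3 - <<'E'
from h import *
w=load("w32");w16=load("w16");t=load("t0")
p=onz(w,[(259,179.6)],10,True);print(p)
c=onz(w,np.array([[215,218],[375,218],[375,378],[215,378]])/5+[200,120],10,True)[:,:2];print(c.mean(0),np.linalg.norm(np.diff(c,axis=0),axis=1),np.degrees(np.arctan2(*(c[1]-c[0])[::-1])))
# height: hole centre in two wrist views
a=np.array([232,207])/6+proj(w16,[632,271,5],True)[0].astype(int)-35
print(a,tri([(w,(259,179.2),True),(w16,a,True)]))
go(p[0,0],p[0,1],35,13.2)
E
```

```text
[[631.86874439 274.19469812  10.        ]]
[631.92749872 274.00611593] [28.99984476 30.30957897 29.80927104] 13.427342331163322
[409.66666667 212.5       ] (array([631.87303457, 274.21378456,   8.36630326]), [0.0, 0.0])
from [628.8 272.7 144.1] yawdeg 13.3 tool_rot [-1.571  0.004  0.233] move {'x': np.float64(3.7), 'y': np.float64(109.1), 'z': np.float64(0.8), 'ay': np.float64(0.002)} q [-0.25  0.81 -0.37  1.48  0.34  0.91 -0.49] F [-0.1 -0.6 -0.2] t 29.4 w 50.3743041352439
```

```bash
python3 -m jog '[{"x":3.4,"y":40,"z":0.6,"ax":0,"ay":0,"az":0,"grip":44},{"x":3.4,"y":80,"z":0.6,"ax":0,"ay":0,"az":0,"grip":44},{"x":3.4,"y":109,"z":0.6,"ax":0,"ay":0,"az":0,"grip":44},{"x":3.4,"y":109,"z":0.6,"ax":0,"ay":0,"az":0,"grip":44},{"x":3.4,"y":109,"z":0.6,"ax":0,"ay":0,"az":0,"grip":44}]'; python3 -m jog '[{"x":0,"y":0,"z":0,"ax":0,"ay":0,"az":0,"grip":44}]'; python3 -c "
from h import *
grab('wrist','w33')
go(631.9,274.1,14.5,13.4)
"
```

```text
clock: 29.9
eef_pos: [633.2, 274.4, 36.9]
tool_rot: [-1.571, 0.001, 0.232]
force: [-0.1, 0.0, 1.9]
width: 44.0
clock: 30.0
eef_pos: [635.0, 275.1, 38.9]
tool_rot: [-1.57, -0.003, 0.231]
force: [-0.6, -0.2, -0.4]
width: 44.0
from [635.2 275.   39.1] yawdeg 13.2 tool_rot [-1.57  -0.004  0.231] move {'x': np.float64(-3.5), 'y': np.float64(24.6), 'z': np.float64(-0.1), 'ay': np.float64(-0.003)} q [-0.27  0.95 -0.32  1.52  0.39  0.74 -0.53] F [ 0.2  0.8 -0.4] t 30.05 w 44.141171875648965
```

View pics/w33.png

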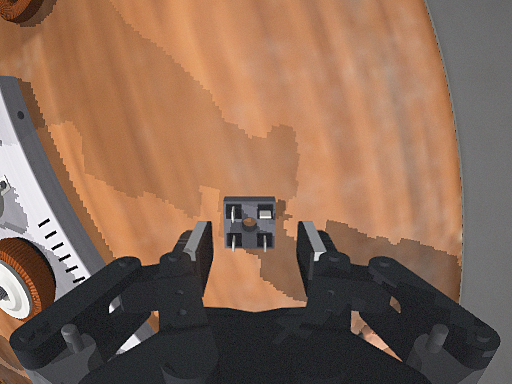

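```bash
python3 -m jog '[{"x":-2.5,"y":8,"z":0,"ax":0,"ay":0,"az":0,"grip":44},{"x":-2.5,"y":18,"z":0,"ax":0,"ay":0,"az":0,"grip":44},{"x":-2.5,"y":23,"z":0,"ax":0,"ay":0,"az":0,"grip":44},{"x":-2.5,"y":23,"z":0,"ax":0,"ay":0,"az":0,"grip":44}]'; python3 -m jog '[{"x":0,"y":0,"z":0,"ax":0,"ay":0,"az":0,"grip":44}]'; python3 -c "
from h import *
grab('wrist','w34')
go(631.9,274.1,14.5,13.4)
"
```

```text
clock: 30.45
eef_pos: [630.8, 273.0, 12.3]
tool_rot: [-1.571, 0.002, 0.231]
force: [1.0, 0.1, -0.2]
width: 43.8
clock: 30.55
eef_pos: [631.5, 273.5, 13.3]
tool_rot: [-1.571, 0.0, 0.231]
force: [0.0, -0.1, 0.0]
width: 43.8
from [631.7 273.6  13.6] yawdeg 13.2 tool_rot [-1.571 -0.     0.231] move {'x': np.float64(0.3), 'y': np.float64(-0.9), 'z': np.float64(0.5), 'ay': np.float64(-0.003)} q [-0.28  0.98 -0.31  1.53  0.41  0.7  -0.54] F [0.4 0.  0.4] t 30.6 w 43.81923118078205
```

View pics/w34.png

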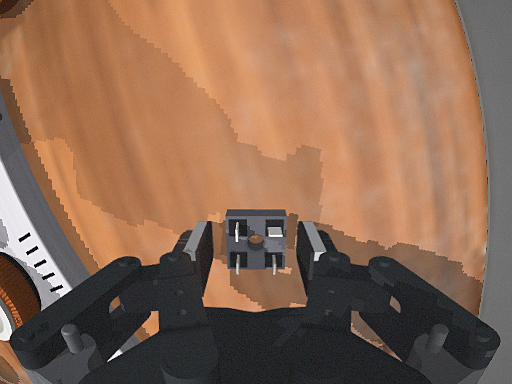

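```bash
python3 -m jog '[{"x":0.2,"y":-1,"z":0.4,"ax":0,"ay":0,"az":0,"grip":36},{"x":0.2,"y":-1,"z":0.4,"ax":0,"ay":0,"az":0,"grip":24},{"x":0.2,"y":-1,"z":0.4,"ax":0,"ay":0,"az":0,"grip":23},{"x":0.2,"y":-1,"z":0.4,"ax":0,"ay":0,"az":0,"grip":23},{"x":0.2,"y":-1,"z":0.4,"ax":0,"ay":0,"az":0,"grip":23}]'; python3 -c "
from h import *
go()
"; python3 -m jog '[{"x":0,"y":-10,"z":0,"ax":0,"ay":0,"az":0,"grip":23},{"x":0,"y":-45,"z":0,"ax":0,"ay":0,"az":0,"grip":23},{"x":0,"y":-90,"z":0,"ax":0,"ay":0,"az":0,"grip":23},{"x":0,"y":-130,"z":0,"ax":0,"ay":0,"az":0,"grip":23},{"x":0,"y":-130,"z":0,"ax":0,"ay":0,"az":0,"grip":23}]'; python3 -m jog '[{"x":0,"y":0,"z":0,"ax":0,"ay":0,"az":0,"grip":23}]';python3 -c "
from h import *
grab('wrist','w35');crop('w35',190,180,320,300,5)
go(495,180,190,37.9)
"
```

```text
clock: 31.1
eef_pos: [632.2, 274.3, 15.5]
tool_rot: [-1.57, -0.001, 0.231]
force: [-0.4, -1.3, 5.7]
width: 27.3
from [632.2 274.3  15.5] yawdeg 13.2 tool_rot [-1.57e+00 -1.00e-03  2.31e-01] move {'x': np.float64(0.0), 'y': np.float64(0.0), 'z': np.float64(0.0)} q [-0.28  0.97 -0.31  1.53  0.4   0.7  -0.54] F [-0.4 -1.3  5.7] t 31.1 w 27.311445755367405
clock: 31.6
eef_pos: [635.2, 276.1, 151.6]
tool_rot: [-1.568, -0.011, 0.231]
force: [0.7, 0.6, 0.1]
width: 27.4
clock: 31.7
eef_pos: [632.2, 274.0, 146.0]
tool_rot: [-1.571, -0.002, 0.231]
force: [0.2, 0.4, -1.2]
width: 27.5
from [631.3 273.4 144.4] yawdeg 13.2 tool_rot [-1.571e+00  1.000e-03  2.310e-01] move {'x': np.float64(-154.1), 'y': np.float64(-45.5), 'z': np.float64(-59.7), 'ay': np.float64(-0.431)} q [-0.25  0.81 -0.37  1.48  0.34  0.92 -0.49] F [-0.6 -1.1 -0.2] t 31.75 w 27.59448814787343
```

View pics/w35c.png

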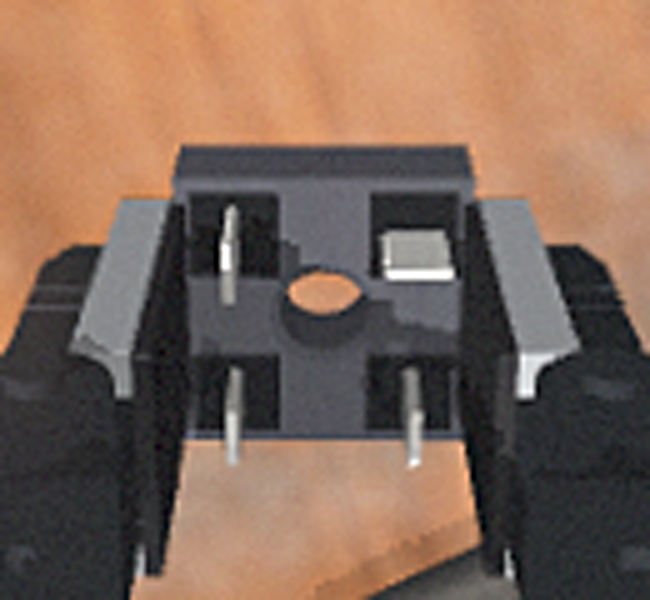

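```bash
python3 -c "
from h import *
w=load('w35');print(onz(w,[(255,241.2)],140.7,True))
go(588,61,190,37.9)
"
```

```text
[[631.61803784 274.67485005 140.7       ]]
from [631.3 273.4 144.4] yawdeg 13.2 tool_rot [-1.571e+00  1.000e-03  2.310e-01] move {'x': np.float64(-90.8), 'y': np.float64(-45.4), 'z': np.float64(-196.9), 'ay': np.float64(-0.431)} q [-0.25  0.81 -0.37  1.48  0.34  0.92 -0.49] F [-0.6 -1.1 -0.2] t 31.75 w 27.59448814787343
```

```bash
python3 -m jog '[{"x":-16,"y":-15,"z":-35,"ax":0,"ay":-0.1,"az":0,"grip":23},{"x":-36,"y":-30,"z":-77,"ax":0,"ay":-0.2,"az":0,"grip":23},{"x":-55,"y":-45,"z":-119,"ax":0,"ay":-0.3,"az":0,"grip":23},{"x":-74,"y":-45,"z":-161,"ax":0,"ay":-0.4,"az":0,"grip":23},{"x":-87,"y":-45,"z":-188,"ax":0,"ay":-0.431,"az":0,"grip":23}]'; python3 -m jog '[{"x":0,"y":0,"z":-9,"ax":0,"ay":0,"az":0,"grip":23},{"x":0,"y":0,"z":-9,"ax":0,"ay":0,"az":0,"grip":23},{"x":0,"y":0,"z":-9,"ax":0,"ay":0,"az":0,"grip":23}]';python3 -c "
from h import *
grab('wrist','w36');go(588,61,190,37.9)
"
```

```text
clock: 32.25
eef_pos: [588.4, 66.1, 188.0]
tool_rot: [-1.571, 0.005, 0.661]
force: [0.3, -1.1, -0.1]
width: 28.0
clock: 32.55
eef_pos: [595.3, 65.5, 188.8]
tool_rot: [-1.569, 0.0, 0.663]
force: [-0.3, 0.4, 0.2]
width: 27.6
from [595.3  66.1 189. ] yawdeg 38.1 tool_rot [-1.569 -0.     0.664] move {'x': np.float64(-8.9), 'y': np.float64(-1.0), 'z': np.float64(0.5), 'ay': np.float64(0.003)} q [ 0.17  0.67 -0.53  1.71  0.42  0.88  0.13] F [-0.3  0.4 -0.1] t 32.6 w 28.044038097035827
```

View pics/w36.png

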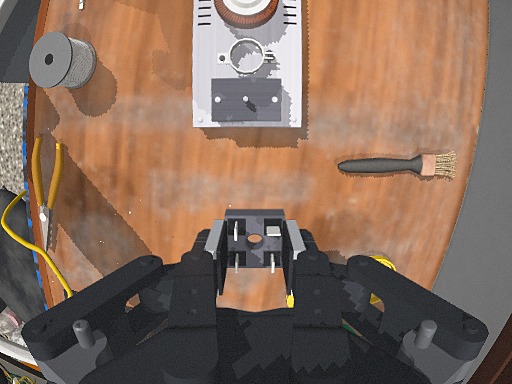

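```bash
python3 - <<'E'
from h import *
w=load("w36");crop('w36',200,35,295,130,6)
E
```

```text
(no output)
```

View pics/w36c.png

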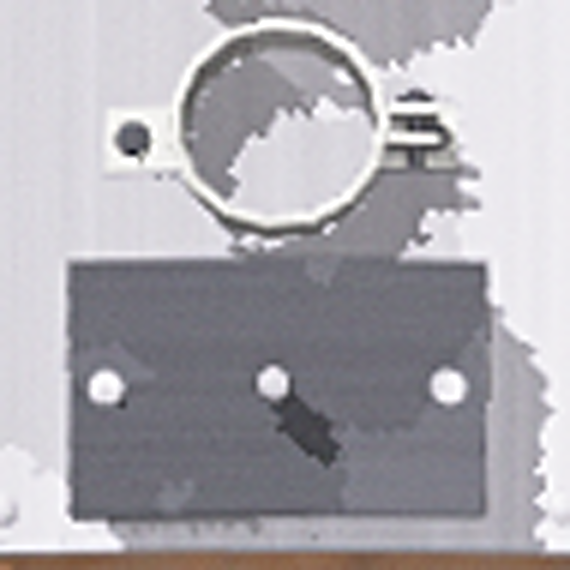

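```bash
python3 - <<'E'
from h import *
w=load("w36");o=np.array([200,35])
f=lambda c,z:onz(w,np.array(c,float)/6+o,z,True)[:,:2]
print("heads",f([(106,387),(449,387)],47.4),f([(106,387),(449,387)],47.4).mean(0))
print("screw tip",f([(272,381)],60))
c=f([(69,261),(487,263),(486,516),(73,519)],46);print("top face",c.mean(0),np.linalg.norm(c[1]-c[0]),np.linalg.norm(c[2]-c[1]),np.degrees(np.arctan2(*(c[1]-c[0])[::-1])))
print("clip",f([(283,124)],37), "screw from clip",f([(283,124)],37)+43*np.array([.614,-.789]))
print("rect hole",onz(w,[(255,241)],189-5.3,True), "tcp now",read_state()["eef_pos"])
# triangulate heights: screw tip with w16/w22
w22=load("w22");print(tri([(w,np.array([272,381])/6+o,True),(w22,(254.3,303.2),True)]))
E
```

```text
heads [[522.66083711 103.76991181]
 [563.70970648 135.51209519]] [543.1852718 119.6410035]
screw tip [[542.7237583  119.62590214]]
top face [543.41001866 119.52637721] 63.4555936280781 39.051760202082185 37.35832592552402
clip [[517.64844413 153.3756881 ]] screw from clip [[544.05044413 119.4486881 ]]
rect hole [[594.60917538  66.5822364  183.7       ]] tcp now [595.29710905  66.12542585 189.01445428]
(array([542.79899114, 119.73299447,  58.99999633]), [0.2, 0.2])
```

```bash
python3 -c "
from h import *
go(543.3,119.2,95,37.8)"
```

```text
from [595.3  66.1 189. ] yawdeg 38.1 tool_rot [-1.569 -0.     0.664] move {'x': np.float64(-8.2), 'y': np.float64(94.2), 'z': np.float64(73.7), 'ay': np.float64(0.004)} q [ 0.17  0.67 -0.53  1.71  0.42  0.88  0.13] F [-0.3  0.4 -0.1] t 32.6 w 28.044038097035827
```

```bash
python3 -m jog '[{"x":-4,"y":20,"z":35,"ax":0,"ay":0,"az":0,"grip":23},{"x":-8,"y":50,"z":65,"ax":0,"ay":0,"az":0,"grip":23},{"x":-8,"y":80,"z":74,"ax":0,"ay":0,"az":0,"grip":23},{"x":-8,"y":94,"z":74,"ax":0,"ay":0,"az":0,"grip":23},{"x":-8,"y":94,"z":74,"ax":0,"ay":0,"az":0,"grip":23}]'; python3 -m jog '[{"x":0,"y":0,"z":0,"ax":0,"ay":0,"az":0,"grip":23},{"x":0,"y":0,"z":0,"ax":0,"ay":0,"az":0,"grip":23},{"x":0,"y":0,"z":0,"ax":0,"ay":0,"az":0,"grip":23}]';python3 -c "
from h import *
grab('wrist','w37');go(543.3,119.2,80,37.8);crop('w37',180,90,330,290,3)
"
```

```text
clock: 33.1
eef_pos: [542.8, 118.0, 93.9]
tool_rot: [-1.57, 0.003, 0.664]
force: [0.1, -0.3, -0.7]
width: 27.4
clock: 33.4
eef_pos: [545.1, 117.0, 96.8]
tool_rot: [-1.572, -0.002, 0.661]
force: [0.3, 0.7, -0.9]
width: 27.9
from [544.8 117.   96.6] yawdeg 37.9 tool_rot [-1.572 -0.002  0.661] move {'x': np.float64(0.1), 'y': np.float64(16.6), 'z': np.float64(2.7), 'ay': np.float64(0.001)} q [ 0.02  0.74 -0.44  1.9   0.52  0.62 -0.09] F [ 0.1  0.3 -0.4] t 33.45 w 27.501836383392174
```

View pics/w37c.png

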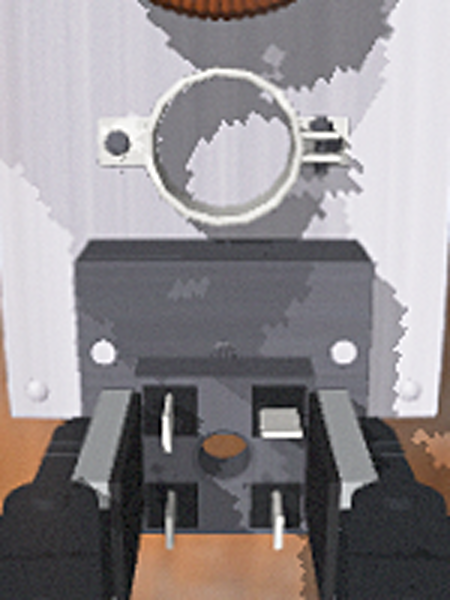

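```bash
python3 - <<'E'
from h import *
w=load("w37");o=np.array([180,90]);z=np.array([-.614,.789]);x=np.array([.789,.614])
f=lambda c,h:onz(w,np.array(c,float)/3+o,h,True)[:,:2]
h=f([(103,351),(344,351)],47.4);hc=h.mean(0);print("heads mean",hc,np.degrees(np.arctan2(*(h[1]-h[0])[::-1])))
c=onz(w,[(223/3+180,453/3+90)],96.7-5.3,True)[0,:2];print("hole",c)
b=f([(224,358)],96.7-15.3);print("lower front edge mid",b, (b[0]-hc)@z)
print("delta hole-hs x,z",(c-hc)@x,(c-hc)@z)
go()
E
```

```text
heads mean [542.5549529  120.13583202] 37.85628025514251
hole [544.17014417 117.77528465]
lower front edge mid [[536.01852739 128.55810397]] 10.658537829699284
delta hole-hs x,z -0.17499017283668722 -2.8541993153585246
from [544.8 117.   96.6] yawdeg 37.9 tool_rot [-1.572 -0.002  0.661] move {'x': np.float64(0.0), 'y': np.float64(0.0), 'z': np.float64(0.0)} q [ 0.02  0.74 -0.44  1.9   0.52  0.62 -0.09] F [ 0.1  0.3 -0.4] t 33.45 w 27.501836383392174
```

```bash
python3 -m jog '[{"x":0.1,"y":8,"z":3,"ax":0,"ay":0,"az":0,"grip":23},{"x":0.1,"y":14,"z":3,"ax":0,"ay":0,"az":0,"grip":23},{"x":0.1,"y":14,"z":3,"ax":0,"ay":0,"az":0,"grip":23},{"x":0.1,"y":14,"z":3,"ax":0,"ay":0,"az":0,"grip":23}]'; python3 -c "
from h import *
grab('wrist','w38');go(543.3,119.2,70,37.8);crop('w38',180,90,330,290,3)
"
```

```text
clock: 33.85
eef_pos: [541.8, 119.8, 81.3]
tool_rot: [-1.571, 0.001, 0.662]
force: [-0.1, 0.2, -0.2]
width: 27.9
from [542.  119.8  81.5] yawdeg 37.9 tool_rot [-1.571  0.     0.662] move {'x': np.float64(0.7), 'y': np.float64(11.5), 'z': np.float64(-1.3), 'ay': np.float64(0.002)} q [ 0.    0.76 -0.42  1.91  0.53  0.59 -0.11] F [ 0.7 -0.4 -0. ] t 33.9 w 27.731074405554512
```

View pics/w38c.png

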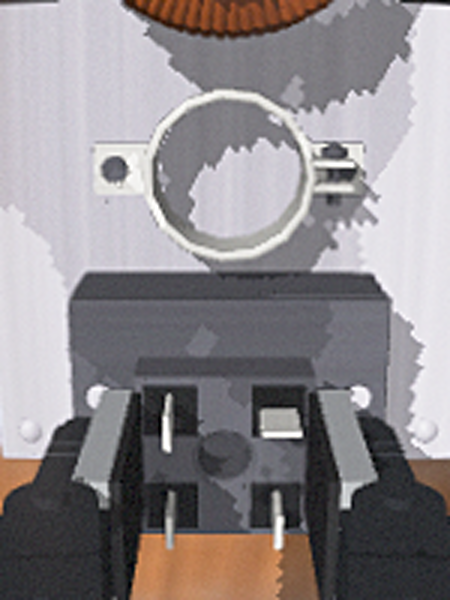

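```bash
python3 - <<'E'
from h import *
w=load("w38");o=np.array([180,90]);z=np.array([-.614,.789]);x=np.array([.789,.614])
f=lambda c,h:onz(w,np.array(c,float)/3+o,h,True)[:,:2]
h=f([(99,396),(360,396)],47.4);hc=h.mean(0);print("heads mean",hc)
e=f([(71,300),(390,300)],46).mean(0);print("front top edge mid → centre",e-20*z)
tz=81.4
c=f([(223,454)],tz-5.3)[0];print("hole",c)
b=f([(136,360),(314,360)],tz-15.3).mean(0);print("front low edge→centre",b-15*z)
t=f([(136,377),(313,377)],tz-5.3).mean(0);print("front top edge→centre",t-15*z)
go()
E
```

```text
heads mean [542.67847295 120.295654  ]
front top edge mid → centre [543.02849951 120.08527544]
hole [540.94446851 120.44502723]
front low edge→centre [542.25210832 119.27954243]
front top edge→centre [541.79427829 119.72047054]
from [542.  119.8  81.5] yawdeg 37.9 tool_rot [-1.571  0.     0.662] move {'x': np.float64(0.0), 'y': np.float64(0.0), 'z': np.float64(0.0)} q [ 0.    0.76 -0.42  1.91  0.53  0.59 -0.11] F [ 0.7 -0.4 -0. ] t 33.9 w 27.731074405554512
```

```bash
python3 -m jog '[{"x":0.9,"y":4,"z":-0.3,"ax":0,"ay":0,"az":0,"grip":23},{"x":0.9,"y":7,"z":-0.3,"ax":0,"ay":0,"az":0,"grip":23},{"x":0.9,"y":10,"z":-0.3,"ax":0,"ay":0,"az":0,"grip":23},{"x":0.9,"y":10,"z":-0.3,"ax":0,"ay":0,"az":0,"grip":23}]'; python3 -c "
from h import *
grab('wrist','w39');go(543.3,119.2,62.5,37.8);crop('w39',200,170,310,290,5)
"
```

```text
clock: 34.3
eef_pos: [542.6, 120.0, 71.1]
tool_rot: [-1.571, 0.001, 0.662]
force: [-0.4, -0.9, 0.2]
width: 27.7
from [542.7 120.1  71.4] yawdeg 37.9 tool_rot [-1.571e+00  1.000e-03  6.620e-01] move {'x': np.float64(-0.1), 'y': np.float64(8.9), 'z': np.float64(-1.0), 'ay': np.float64(0.002)} q [-0.    0.77 -0.41  1.91  0.54  0.57 -0.12] F [-0.4  0.2 -0.2] t 34.35 w 27.583844373625112
```

View pics/w39c.png

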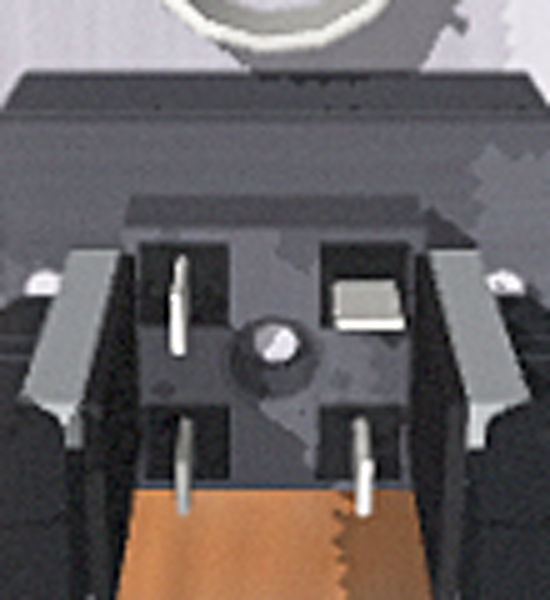

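```bash
python3 -m jog '[{"x":0,"y":4,"z":-0.4,"ax":0,"ay":0,"az":0,"grip":23},{"x":0,"y":8,"z":-0.4,"ax":0,"ay":0,"az":0,"grip":23},{"x":0,"y":9,"z":-0.4,"ax":0,"ay":0,"az":0,"grip":23},{"x":0,"y":9,"z":-0.4,"ax":0,"ay":0,"az":0,"grip":23}]'; python3 -m jog '[{"x":0,"y":1,"z":0,"ax":0,"ay":0,"az":0,"grip":23},{"x":0,"y":1,"z":0,"ax":0,"ay":0,"az":0,"grip":23}]'
```

```text
clock: 34.75
eef_pos: [543.0, 119.7, 62.3]
tool_rot: [-1.571, 0.001, 0.662]
force: [-0.3, -0.7, -0.3]
width: 27.5
clock: 34.95
eef_pos: [543.2, 119.8, 61.6]
tool_rot: [-1.571, -0.0, 0.662]
force: [0.2, 0.3, 1.0]
width: 27.9
```

```bash
python3 -m jog '[{"x":0,"y":0.7,"z":0,"ax":0,"ay":0,"az":0,"grip":23},{"x":0,"y":0.7,"z":0,"ax":0,"ay":0,"az":0,"grip":23}]'; python3 -m jog '[{"x":0,"y":0,"z":0,"ax":0,"ay":0,"az":0,"grip":34},{"x":0,"y":-1.5,"z":0,"ax":0,"ay":0,"az":0,"grip":42},{"x":0,"y":-4,"z":0,"ax":0,"ay":0,"az":0,"grip":42},{"x":0,"y":-30,"z":0,"ax":0,"ay":0,"az":0,"grip":42},{"x":0,"y":-75,"z":0,"ax":0,"ay":0,"az":0,"grip":44}]'; python3 -m jog '[{"x":0,"y":-35,"z":-50,"ax":0,"ay":0,"az":0,"grip":50},{"x":0,"y":-35,"z":-90,"ax":0,"ay":0,"az":0,"grip":50},{"x":0,"y":-35,"z":-90,"ax":0,"ay":0,"az":0,"grip":50},{"x":0,"y":-35,"z":-90,"ax":0,"ay":0,"az":0,"grip":50}]'; python3 -c "
from h import *
grab('wrist','w40');go(600,-150,220,37.8)
"
```

```text
clock: 35.15
eef_pos: [543.3, 119.8, 61.4]
tool_rot: [-1.571, -0.0, 0.662]
force: [-1.0, 0.2, 4.3]
width: 27.8
clock: 35.65
eef_pos: [541.1, 119.1, 134.5]
tool_rot: [-1.568, 0.006, 0.662]
force: [1.4, -0.6, -0.0]
width: 44.1
clock: 36.05
eef_pos: [598.9, 47.1, 170.9]
tool_rot: [-1.571, 0.0, 0.658]
force: [0.6, 0.4, -1.2]
width: 50.0
from [597.9  48.8 170.7] yawdeg 37.9 tool_rot [-1.57   0.     0.661] move {'x': np.float64(-120.5), 'y': np.float64(-49.4), 'z': np.float64(-158.2), 'ay': np.float64(0.001)} q [ 0.2   0.69 -0.53  1.72  0.44  0.85  0.13] F [-0.1  0.4 -0.2] t 36.1 w 50.002811713528715
```

View pics/w40.png

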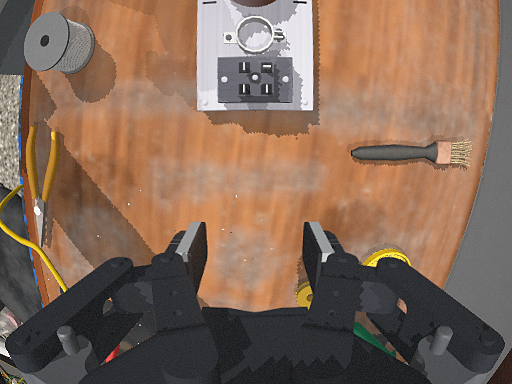

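```bash
python3 -m jog '[{"x":-30,"y":-20,"z":-38,"ax":0,"ay":0,"az":0,"grip":50},{"x":-60,"y":-40,"z":-76,"ax":0,"ay":0,"az":0,"grip":50},{"x":-90,"y":-49,"z":-114,"ax":0,"ay":0,"az":0,"grip":50},{"x":-120,"y":-49,"z":-158,"ax":0,"ay":0,"az":0,"grip":50},{"x":-120,"y":-49,"z":-158,"ax":0,"ay":0,"az":0,"grip":50}]'; python3 -c "
from h import *
grab('top','t41');grab('scene','s41');go()
crop('t41',198,100,302,215,6);crop('s41',190,150,290,240,7);crop('w40',190,0,320,120,6)
"
```

```text
clock: 36.6
eef_pos: [599.8, -157.1, 219.2]
tool_rot: [-1.574, 0.004, 0.654]
force: [-0.7, -0.3, -0.3]
width: 49.9
from [ 600.1 -150.4  219.2] yawdeg 37.8 tool_rot [-1.57e+00  1.00e-03  6.60e-01] move {'x': np.float64(0.0), 'y': np.float64(0.0), 'z': np.float64(0.0)} q [ 0.54  0.66 -0.57  1.62  0.41  0.98  0.5 ] F [-0.2  1.3 -0.9] t 36.7 w 49.99194166760938
```

View pics/t41c.png

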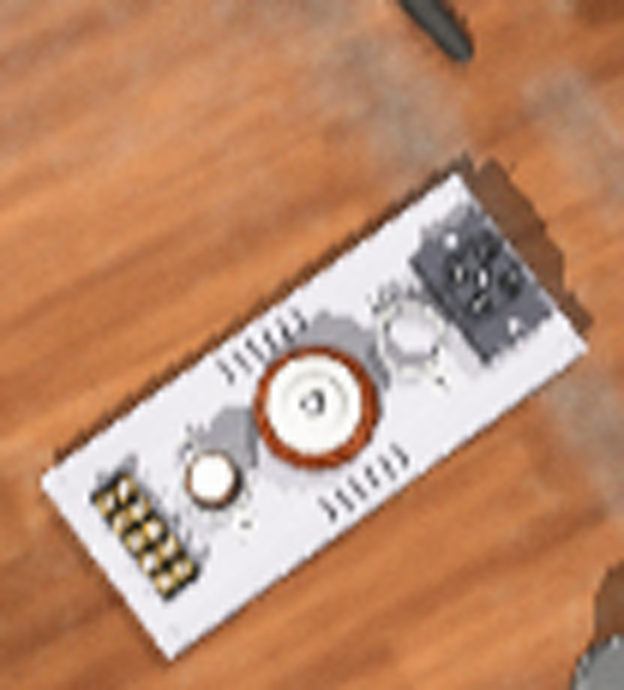

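View pics/s41c.png

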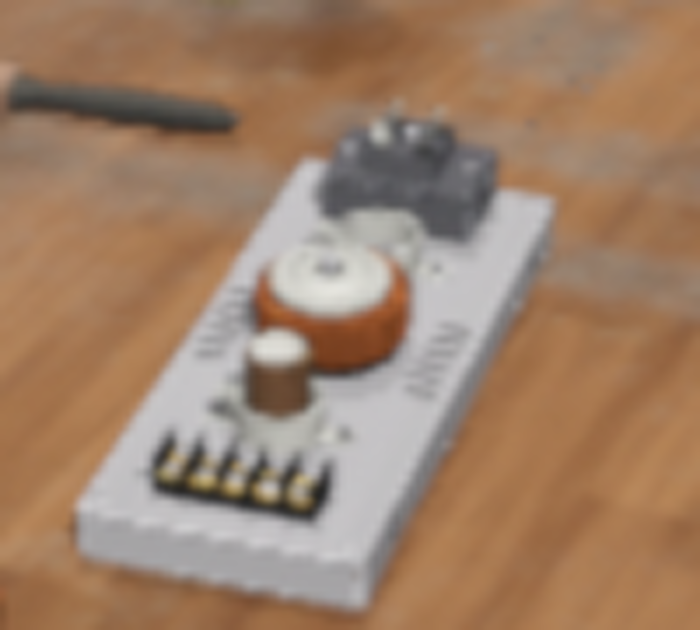

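View pics/w40c.png

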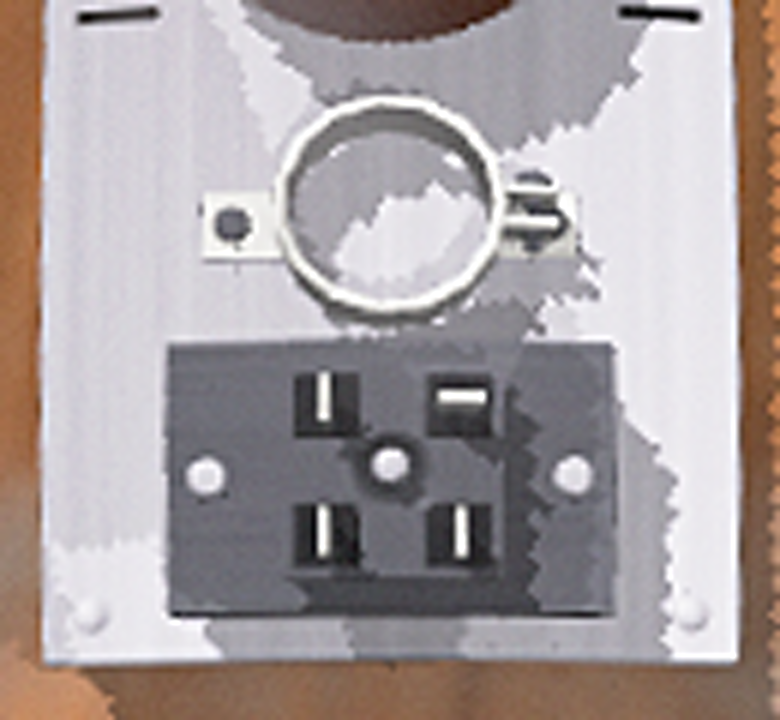

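```bash
python3 - <<'E'
from h import *
t=load("t41");s=load("s41");w=load("w31")
T=lambda a,b:np.array([a,b])/6+[198,100]
S=lambda a,b:np.array([a,b])/7+[190,150]
print("cap top",tri([(t,T(214,477),0),(s,S(280,347),0)]),onz(w,[(256,199)],58,True))
print("plate top",tri([(t,T(314,402),0),(s,S(331,268),0)]))
w=load("w40");h=lambda c,z:onz(w,np.array(c,float)/6+[190,0],z,True)[:,:2]
print("rect hole",h([(390,463)],56),"terminals mean",h([(324,376),(464,392),(323,507),(461,507)],66).mean(0),"heads",h([(206,475),(573,473)],47.4).mean(0))
print(read_state()["qd"].round(3),read_state()["clock"])
E
```

```text
cap top (array([441.941744  , 246.5376033 ,  57.52699838]), [1.1, 1.1]) [[444.66729909 247.59793472  58.        ]]
plate top (array([479.54241325, 199.22417557,  55.03995481]), [0.8, 0.8])
rect hole [[542.69418818 119.94347761]] terminals mean [542.13738145 121.27787434] heads [542.88791055 119.60318768]
[-0.053 -0.005 -0.052  0.022 -0.019 -0.006 -0.012] 36.7
```

```bash
python3 -m jog '[{"x":0,"y":0,"z":0,"ax":0,"ay":0,"az":0,"grip":50},{"x":0,"y":0,"z":0,"ax":0,"ay":0,"az":0,"grip":50},{"x":0,"y":0,"z":0,"ax":0,"ay":0,"az":0,"grip":50},{"x":0,"y":0,"z":0,"ax":0,"ay":0,"az":0,"grip":50},{"x":0,"y":0,"z":0,"ax":0,"ay":0,"az":0,"grip":50}]'; python3 -c "
from h import *
print(finish_job())"
```

```text
clock: 37.2
eef_pos: [601.1, -148.9, 220.0]
tool_rot: [-1.571, -0.0, 0.663]
force: [1.0, -0.4, -0.1]
width: 49.9
the job is handed in; nothing more can be done
None
```

All five parts are set out on the chassis, and I handed the job in at about 37 s of the 102 s allowed. The hand-in reported no verdict.

- **On the stud:** the rubber pad, the large brown transformer and the clamp plate are threaded in that order.
- **Capacitor:** it stands in the clip next to the terminal strip, the one farther from the heat sink.
- **Rectifier:** it lies over the heat sink screw, square with it by eye in the pictures.

**Last checks**

| Part | Measured | Should be |
|---|---|---|
| Pad | within about 0.5 mm of the stud axis, measured before the transformer went on | within 6 mm |
| Transformer | about 2.5 mm off the stud axis, measured before the plate went on | within 8 mm |
| Plate | top at 55 mm, about 1.5 mm off the stud axis | top at 56 mm, within 4 mm |
| Capacitor | top at 57.5 mm, within about 2 mm of the clip axis | top at 58 mm, within 5 mm |
| Rectifier | about 1 to 2 mm off the screw | within 4 mm |

- **Contact:** the highest wrist force I read was about 12 N, with the fingertips on the bench. At hand-in the arm was clear of everything and at rest.
- **Disagreements:** the top camera and the wrist camera differed by 1 to 3 mm in places, within or near their stated calibration. The wrist camera also showed a bias of about 1 mm that changed with depth. I settled both with close-up relative views and force contact.
- **Not measured:** the heights of the pad, transformer and rectifier were not checked from two views after release. I judged them by the contact force when each was set down and by the pictures; the pad showed no contact force, as it was let go just above the chassis.

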